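# Pack and lock the tea carrier

### The job

Pack the tea carrier for serving: clear the wooden scoop off its deck into the white scoop rest, so that it lies flat in it, then put every tea box lying on the cabinet into a recess of its own shape and press it down until it clicks and its lid is flush with the carrier's deck. Once all boxes are in, swing the carry handle up until it snaps upright, and after that turn the lock knob clockwise past its click to the stop. Leave the loose glass cup and the canister standing where they are.

Things in the scene. Friction and masses are not known exactly. Their poses are not given: they have to be found in the camera images.
- carrier: Plywood tea carrier fixed to the cabinet top, deck 55 mm above the surface. Origin on the surface under the middle of its four recesses, z up. Recess part: x -85..85, y -100..100 mm in its frame; a front strip with the lock knob reaches x -155. Steel handle brackets at x 0, y +-106, up to 78 mm above the surface. Place and yaw vary.
- recess0 (a point): Mouth centre, at deck level, of this recess: square 64 x 64 mm (x -39, y -54 mm in the carrier's frame, same axes), 3 mm chamfer. Its black floor plate first lies 24 mm below the deck: a box set on it stands 12 mm proud. Pressed with about 10 N it snaps through after 6 mm and stays 36 mm below the deck: the box's lid is then flush. Either recess of the right shape will do.
- recess1 (a point): Mouth centre, at deck level, of this recess: oblong 54 (x) x 94 (y) mm (x -39, y +39 mm in the carrier's frame, same axes), 3 mm chamfer. Its black floor plate first lies 24 mm below the deck: a box set on it stands 12 mm proud. Pressed with about 10 N it snaps through after 6 mm and stays 36 mm below the deck: the box's lid is then flush. Either recess of the right shape will do.
- recess2 (a point): Mouth centre, at deck level, of this recess: oblong 54 (x) x 94 (y) mm (x +39, y -39 mm in the carrier's frame, same axes), 3 mm chamfer. Its black floor plate first lies 24 mm below the deck: a box set on it stands 12 mm proud. Pressed with about 10 N it snaps through after 6 mm and stays 36 mm below the deck: the box's lid is then flush. Either recess of the right shape will do.
- recess3 (a point): Mouth centre, at deck level, of this recess: square 64 x 64 mm (x +39, y +54 mm in the carrier's frame, same axes), 3 mm chamfer. Its black floor plate first lies 24 mm below the deck: a box set on it stands 12 mm proud. Pressed with about 10 N it snaps through after 6 mm and stays 36 mm below the deck: the box's lid is then flush. Either recess of the right shape will do.
- square_a: Tea box of aluminium with a dark wooden grip rib on its lid: body 60 x 60 x 36 mm high with rounded edges, rib 50 mm long along the box's x, 16 mm wide (y), rising 30 mm above the lid (top 66 mm above the underside). Origin: centre of the underside, z up. 0.15 to 0.31 kg. Fits the square recesses in any of four quarter-turns. May be absent (then None).
- square_b: Tea box of aluminium with a dark wooden grip rib on its lid: body 60 x 60 x 36 mm high with rounded edges, rib 50 mm long along the box's x, 16 mm wide (y), rising 30 mm above the lid (top 66 mm above the underside). Origin: centre of the underside, z up. 0.15 to 0.31 kg. Fits the square recesses in any of four quarter-turns. May be absent (then None).
- oblong_a: Tea box of aluminium with a dark wooden grip rib on its lid: body 90 (x) x 50 (y) x 36 mm high with rounded edges, rib 70 mm long along the box's x, 16 mm wide (y), rising 30 mm above the lid (top 66 mm above the underside). Origin: centre of the underside, z up. 0.15 to 0.31 kg. Fits the oblong recesses, its x along the carrier's y, either way round. May be absent (then None).
- oblong_b: Tea box of aluminium with a dark wooden grip rib on its lid: body 90 (x) x 50 (y) x 36 mm high with rounded edges, rib 70 mm long along the box's x, 16 mm wide (y), rising 30 mm above the lid (top 66 mm above the underside). Origin: centre of the underside, z up. 0.15 to 0.31 kg. Fits the oblong recesses, its x along the carrier's y, either way round. May be absent (then None).
- handle (a joint): Steel carry handle (bail) of the carrier: 0 = folded, resting 15 degrees above level towards the carrier's +x; grows as it swings up; 1.309 rad = upright, its end stop. From about 1.0 rad on a detent pulls it to the stop and holds it; before that it falls back. It needs about 4 N at the bar.
- handle_bar (a point): Middle of the handle's cross bar, a round bar of 13 mm diameter, 240 mm long, along the carrier's y; moves on a circle of radius 112 mm about handle_pivot. Axes: the handle's (those of the carrier when folded).
- handle_pivot (a point): Middle of the handle's hinge axis: carrier frame x 0, y 0, 67 mm above the surface. Axis along the carrier's y.
- knob (a joint): Lock knob on the carrier's front strip (x -118 mm, y 0): 0 = open, 1.3 rad = locked, its end stop; grows clockwise seen from above. Starts at 0. It turns against a detent of about 0.2 N m, springs back until it clicks past it at about 1.0 rad, and is then pulled to the stop. It can be turned at any time.
- knob_grip (a point): On the knob's vertical axis, 89 mm above the surface, at grip height: a black bar 64 mm long, 16 mm wide, from 69 to 101 mm above the surface, on a disc of 60 mm diameter. The bar lies along the point's x axis; at joint value 0 this is the carrier's x axis.
- scoop: Dark wooden tea scoop, 170 mm long: a straight handle 14 mm wide and 14 mm high from x -85 to +27 mm, then a bowl 58 x 42 x 24 mm. Flat underside; origin: middle of the underside, x towards the bowl, z up. 60 g. Starts lying across the carrier's deck over the recesses, roughly along the carrier's y.
- scoop_rest: White ceramic rest fixed to the cabinet at the right: an open dish 220 (x) x 110 (y) x 16 mm high outside, walls and floor 6 mm thick. Origin under its centre.
- cup_c: Bystander: green glass cup standing on the cabinet among the tea boxes, 64 mm across, 75 mm high.
- canister: Bystander: plastic canister with grey twist cap, 70 mm across, 89 mm high.

How it is judged:
On the way, in this order (a step that is already met when the one before it is completed fails the run):
1. the scoop lies flat in its rest (horizontal distance between scoop and scoop_rest below 0.04 m and z of scoop in the frame of scoop_rest below 0.012 m), for 0.2 s.
2. every tea box present is pressed flush into a recess of its shape (((horizontal distance between square_a and recess0 below 0.006 m and z of square_a in the frame of recess0 below -0.033 m) or (horizontal distance between square_a and recess3 below 0.006 m and z of square_a in the frame of recess3 below -0.033 m)) and angle between each of square_a, square_b, oblong_a, oblong_b's own z axis and vertical below 0.06 rad and ((horizontal distance between square_b and recess0 below 0.006 m and z of square_b in the frame of recess0 below -0.033 m) or (horizontal distance between square_b and recess3 below 0.006 m and z of square_b in the frame of recess3 below -0.033 m)) and ((horizontal distance between oblong_a and recess1 below 0.006 m and z of oblong_a in the frame of recess1 below -0.033 m) or (horizontal distance between oblong_a and recess2 below 0.006 m and z of oblong_a in the frame of recess2 below -0.033 m)) and ((horizontal distance between oblong_b and recess1 below 0.006 m and z of oblong_b in the frame of recess1 below -0.033 m) or (horizontal distance between oblong_b and recess2 below 0.006 m and z of oblong_b in the frame of recess2 below -0.033 m))), for 0.2 s.
3. the carry handle is snapped upright (value of joint handle above 1.24 rad), for 0.2 s.
4. the lock knob is turned past its click to the stop (value of joint knob above 1.22 rad), for 0.2 s.
At the end, for the whole second after the job is handed in: Every tea box present sits in a recess of its shape, centred within 6 mm, level, its lid at most 3 mm above the deck, at rest; the scoop lies flat in its rest; the handle is held upright (above 1.24 rad) and the knob stands at its locked end (above 1.22 rad) (all of step 1 and all of step 2 and linear speed of each of scoop, square_a, square_b, oblong_a, oblong_b below 0.02 m/s and value of joint handle above 1.24 rad and velocity of joint handle below 0.05 rad/s and value of joint knob above 1.22 rad); the robot touches nothing.
It fails at once if a bystander is tipped over or pushed more than 80 mm away (distance of any of cup_c, canister from where it was at the start of the episode above 0.08 m or angle between any of cup_c, canister's own z axis and vertical above 0.6 rad).
Of square_a, square_b, oblong_a, oblong_b only 3 to 4 are there at a start; the rules pass over those that are not, and their reading is None.
At some moment in a run one of square_a, square_b, oblong_a, oblong_b may be knocked a few centimetres aside while the robot is not near it.
It also fails if it takes over 208 s, if anything falls off the work surface, if the arm or the gripper's body presses on something with over 40 N, if the wrist force passes 120 N, or if a joint passes its speed limit or range.

### The arm

A 6-joint arm with a two-finger parallel gripper is mounted at the origin on the work surface. World frame = base frame: x ahead of the robot, y to its left, z up, the work surface at z = 0. Lengths are in m, angles in rad, forces in N, time in s.
With the tool pointing down it reaches from about 0.425 to 0.925 m from the base axis. Payload 12.5 kg.
Tool frame: the origin (TCP) lies between the finger pads; the fingertips stand 25 mm ahead of it and the grasp point (between the pads) lies 6 mm ahead of it (tips_ahead is the distance from the TCP to the fingertips, in m); z points along the fingers, y is the line along which they close (so a half turn about z gives the same grasp; the last joint's range is limited). The gripper opens to 85 mm and grips with 20 to 120 N. Pads are 22 mm wide; open, the fingers measure 114 mm over their backs; the gripper's body (76 mm by 85 mm) begins 54 mm behind the grasp point. The pads swing forward as they close: fully open they stand 13 mm farther back than shut.
Start: joints at [-0.106, 0.491, 1.559, -0, 1.092, -0.106], TCP at [0.625, 0, 0.256] pointing down, gripper open.
Joint ranges: [-3.1, 3.1], [-0.84, 2.19], [0.05, 2.79], [-1.13, 4.28], [0.06, 2.93], [-2.69, 2.69]. Speed limits (rad/s): [2.22, 2.22, 2.79, 3.14, 3.14, 3.14].

### API

Orientations are given as [roll, pitch, yaw] about the fixed x, y, z axes, in that order (R = Rz(yaw) Ry(pitch) Rx(roll)).
In Python, from plant import * gives the robot as it stands.
- The arm moves only by the tool play_rows, never from a script. Its argument "deltas" is a list of rows, each a list of 7 numbers: the turn, a rotation vector about the tool's x, y, z in degrees, then the shift along the tool's x, y, z in m, then the opening, from 0 (shut) to 1 (fully open). In form: [[wx, wy, wz, x, y, z, gripper], ...]. A call has exactly 8 rows; each row is the pose to reach, as a shift and turn from the pose commanded when the call began, along the tool's axes at that moment; what a row does not reach only later rows make up. A row lasts 1/12 s, in which the tool goes at most 41.7 mm and 7.16 degrees, less where a joint would pass 70% of its speed; a pose out of reach is approached as far as the arm can. A call with a gripper value outside its range is refused whole. The fingers move at their own pace and stop on an object; "squeeze" is the grip in N (left out, the last holds). Time passes only in rows, so rows that repeat a pose let the fingers close, or fill a call up. It gives the time, the measured TCP pose, the force, the opening and the grip force at its end, in the units of the state.
- sense(): the state, without advancing time (a new reading comes with each control period).
- snapshot(name): name is "scene" or "side" or "wrist"; returns a dict with "pixels" (400x640x3 uint8, red, green, blue), "intrinsics" (3x3 intrinsics, pixels), "position" and "rotation" of the camera in the world; the wrist camera has in their place "T_tool_cam" (4x4, takes a point from camera to tool coordinates, whose origin is the TCP and whose axes are the flange's). Camera axes: x right, y up, looking along -z (the intrinsics and any distortion apply to the point x, -y, -z); pixel columns grow to the right and rows downward; lengths in m; the calibration is good to about 2 mm. A picture is of the moment at which its call begins: read the wrist's pose just before it. There is no depth.
- close_job(): hands the job in; it is judged then, once.
The state is a dict: "time": time; "joint_pos": joint angles; "qd": joint speeds; "tau": joint torques, N m; "eef_pos": TCP position; "ee_rot": TCP orientation; "wrist_force": force on the tool from outside, world axes, zero at the start; "ft_torque": the same for the moment, N m; "width": opening from 0.0 (shut) to 1.0 (fully open); "grasp_force": force on a finger pad.
Only numpy, scipy, OpenCV 4.12 (cv2) and the standard library are available. Lean on these libraries where they do the work, as an engineer would, in place of code of your own. Each camera call takes 0.05 s, during which the arm holds its last target. There are 200 camera calls.

## Working session

There is one attempt and no reset: what is moved stays moved. The work goes in short steps, Python scripts to look and compute and a tool call to move; the robot and the scene stay as the last step left them, time stands still between calls to the robot, and variables do not carry over. Pictures are saved under pics/ and viewed, at most 14 in all, crops included, and the job is handed in when it is done.

Besides the shell and the picture viewer there is one more tool, called after ">>>" by a JSON object that holds its "op" and its "data", one argument or row to a line. play_rows: Moves the arm, as the interface text tells. Its arguments: {"type":"object","properties":{"deltas":{"type":"array","items":{"type":"array","items":{"type":"number"}}},"squeeze":{"type":"number"}},"required":["deltas"]}

```bash
mkdir -p pics; cat > h.py <<'E'
from plant import *
import numpy as np, cv2
from scipy.spatial.transform import Rotation as R
def snap(n,f=None):
    s=sense(); d=snapshot(n)
    d['K']=np.array(d['intrinsics'])
    if n=='wrist':
        T=np.eye(4);T[:3,:3]=R.from_euler('xyz',s['ee_rot']).as_matrix();T[:3,3]=s['eef_pos']
        C=T@np.array(d['T_tool_cam']);d['p']=C[:3,3];d['R']=C[:3,:3]
    else: d['p']=np.array(d['position']);d['R']=np.array(d['rotation'])
    d['R']=np.array(d['R'])
    if f: cv2.imwrite('pics/'+f,cv2.cvtColor(np.array(d['pixels']),cv2.COLOR_RGB2BGR))
    return d
def ray(d,u,v):
    K=d['K'];x=(u-K[0,2])/K[0,0];y=(v-K[1,2])/K[1,1]
    return d['R']@np.array([x,-y,-1.])
def onz(d,u,v,z):
    r=ray(d,u,v);return d['p']+r*(z-d['p'][2])/r[2]
def proj(d,P):
    q=d['R'].T@(np.asarray(P)-d['p']);K=d['K']
    return np.array([K[0,0]*q[0]/-q[2]+K[0,2],K[1,1]*-q[1]/-q[2]+K[1,2]])
E
python3 - <<'E'
from h import *
print(sense())
for n in('scene','side','wrist'):
    d=snap(n,n+'0.png');print(n,d['p'],d['R'].round(3).tolist(),d['K'].tolist(),d.keys())
E
```

```text
{'time': 0.0, 'joint_pos': array([-1.05595575e-01,  4.91545853e-01,  1.55942240e+00,  1.49253510e-05,
        1.09172514e+00, -1.05623457e-01]), 'qd': array([-0.00093099,  0.00050443, -0.0014095 ,  0.00096203, -0.00064086,
       -0.00121785]), 'tau': array([-2.53899279e-04, -6.18447447e+01, -2.61596632e+01, -1.41405640e-04,
        4.01603000e-03, -9.44706159e-06]), 'eef_pos': array([6.24808297e-01, 4.88734747e-05, 2.55745559e-01]), 'ee_rot': array([-3.14049944e+00, -1.29211590e-04,  1.57081725e+00]), 'wrist_force': array([ 0.01545313, -0.28184837,  0.27684889]), 'ft_torque': array([ 0.01514103, -0.05169879,  0.03484362]), 'grasp_force': 0.0, 'width': 0.9997582749849939}
scene [ 1.39628015 -0.20933077  0.78205838] [0.874, 0.002, 1.357] [[452.6904358534839, 0.0, 317.58691151359494], [0.0, 452.6904358534839, 198.3742961200753], [0.0, 0.0, 1.0]] dict_keys(['pixels', 'intrinsics', 'position', 'rotation', 'K', 'p', 'R'])
side [ 0.50065318 -0.93712851  0.85808794] [0.883, 0.007, -0.077] [[405.66335586344417, 0.0, 323.1789870344629], [0.0, 405.66335586344417, 195.80124744157007], [0.0, 0.0, 1.0]] dict_keys(['pixels', 'intrinsics', 'position', 'rotation', 'K', 'p', 'R'])
wrist [0.6240644  0.0782721  0.37413473] [[1.0, 0.0, 0.001], [-0.0, 0.953, 0.303], [-0.001, -0.303, 0.953]] [[317.22883499726345, 0.0, 319.3578098941537], [0.0, 317.22883499726345, 199.2153329170311], [0.0, 0.0, 1.0]] dict_keys(['pixels', 'intrinsics', 'T_tool_cam', 'K', 'p', 'R'])
```

View pics/scene0.png

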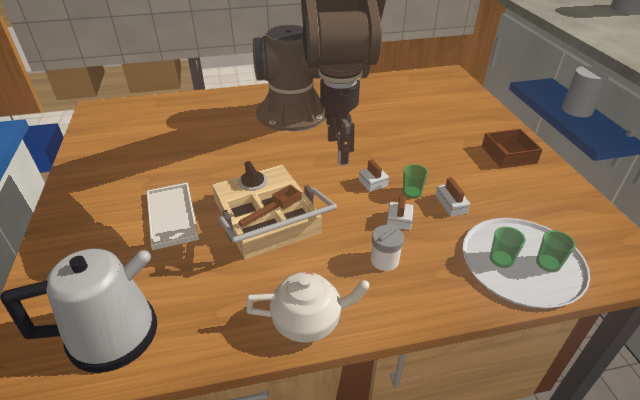

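View pics/wrist0.png

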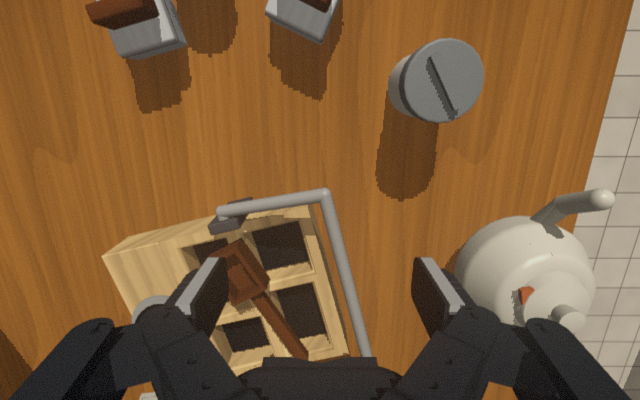

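View pics/side0.png

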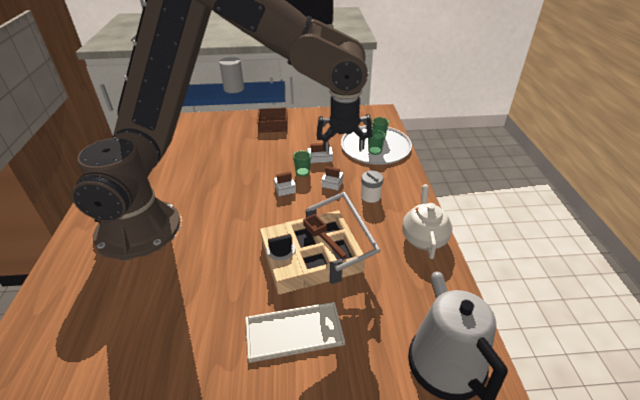

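```bash
sed -i "s/d\['R'\]=np.array(d\['rotation'\])/d['R']=R.from_euler('xyz',d['rotation']).as_matrix()/" h.py
python3 - <<'E'
from h import *
d=snap('scene');im=cv2.cvtColor(np.array(d['pixels']),cv2.COLOR_RGB2BGR)
cv2.imwrite('pics/c1.png',cv2.resize(im[145:265,140:340],None,fx=4,fy=4,interpolation=cv2.INTER_CUBIC))
for n,u,v,z in (('boxA',374,176,.05),('boxB',400,213,.05),('boxC',453,197,.05),('knob',252,170,.1),('can',387,236,.089),('cup',414,170,.075),('rest',172,215,.016)):
  print(n,onz(d,u,v,z).round(3))
print(d['R'].round(2))
E
```

```text
boxA [0.482 0.142 0.05 ]
boxB [0.637 0.158 0.05 ]
boxC [0.608 0.31  0.05 ]
knob [ 0.454 -0.177  0.1  ]
can [0.743 0.085 0.089]
cup [0.51  0.241 0.075]
rest [ 0.486 -0.39   0.016]
[[ 0.21 -0.63  0.75]
 [ 0.98  0.14 -0.16]
 [-0.    0.77  0.64]]
```

View pics/c1.png

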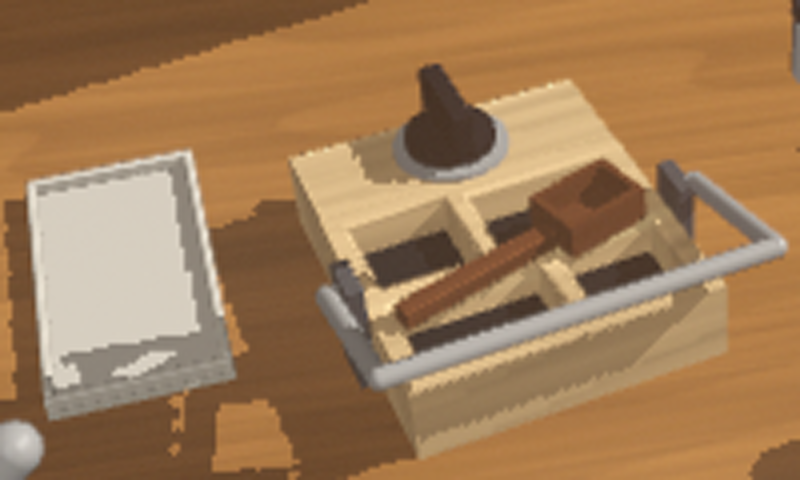

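>>> {"op": "play_rows", "data": {
  "deltas": [
    [0, 0, 0, 0.04, 0, -0.02, 1],
    [0, 0, 0, 0.08, 0, -0.04, 1],
    [0, 0, 0, 0.12, 0, -0.06, 1],
    [0, 0, 0, 0.15, 0, -0.08, 1],
    [0, 0, 0, 0.15, 0, -0.08, 1],
    [0, 0, 0, 0.15, 0, -0.08, 1],
    [0, 0, 0, 0.15, 0, -0.08, 1],
    [0, 0, 0, 0.15, 0, -0.08, 1]
  ]
}}

```text
time: 0.87
eef_pos: [0.6248, 0.149, 0.3353]
ee_rot: [-3.14, 0.0, 1.57]
wrist_force: [-0.3, -0.1, -0.3]
width: 1.001
grasp_force: 0.0
```

```bash
python3 - <<'E'
from h import *
d=snap('scene')
P={k:onz(d,u,v,z)[:2].round(4) for k,u,v,z in (('bl',212.5,184.2,.055),('br',282.5,165,.055),('fr',322,216.2,.055),('barL',233,240,.096),('barR',335.7,206.2,.096))}
print(P)
for a,b in(('bl','br'),('br','fr'),('barL','barR')):
  v=P[b]-P[a];print(a,b,np.linalg.norm(v),np.degrees(np.arctan2(v[1],v[0])))
w=snap('wrist','w1.png')
print('wrist cam',w['p'])
E
```

```text
{'bl': array([ 0.4319, -0.2813]), 'br': array([ 0.3863, -0.0902]), 'fr': array([ 0.6136, -0.0301]), 'barL': array([ 0.6909, -0.2419]), 'barR': array([ 0.6309, -0.0017])}
bl br 0.19646518775599914 103.42086801786752
br fr 0.23511125026250876 14.810543497283415
barL barR 0.24758037078896217 104.02501780593981
wrist cam [0.6243652  0.22707916 0.45353334]
```

View pics/w1.png

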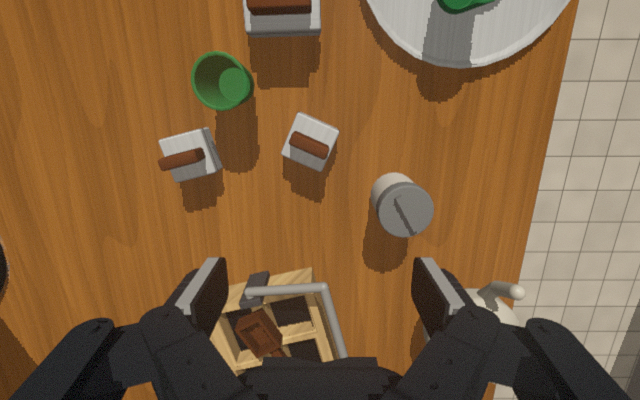

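```bash
cat >> h.py <<'E'
def fit2(A,B):
    A=np.array(A);B=np.array(B);a=A-A.mean(0);b=B-B.mean(0)
    th=np.arctan2((a[:,0]*b[:,1]-a[:,1]*b[:,0]).sum(),(a*b).sum())
    M=np.array([[np.cos(th),-np.sin(th)],[np.sin(th),np.cos(th)]])
    t=B.mean(0)-M@A.mean(0);return np.degrees(th),t,((M@A.T).T+t-B)
E
python3 - <<'E'
from h import *
A=[(-.155,-.1),(-.155,.1),(.085,.1),(.108,-.12),(.108,.12)]
B=[(.4319,-.2813),(.3863,-.0902),(.6136,-.0301),(.6909,-.2419),(.6309,-.0017)]
print(fit2(A,B)); print(fit2(A[:3],B[:3]))
d=snap('scene');print('scoop bowl',onz(d,287,193,.079),'end',onz(d,240.7,222,.069))
im=np.array(d['pixels'])
w=snap('wrist')
print('w bowl',onz(w,258,332,.079))
for n,u,v,z in (('A',182,159,.066),('B',310,145,.066),('C',280,3,.066)): print(n,onz(w,u,v,z).round(4))
print('rest corners',[onz(d,140+x/4,145+y/4,.016)[:2].round(3) for x,y in((30,187),(190,153),(233,375),(48,410))])
E
```

```text
(np.float64(14.162822437674306), array([ 0.55735885, -0.14799167]), array([[-0.00036199, -0.00157723],
       [-0.00369764,  0.00124363],
       [ 0.00170739, -0.00013358],
       [ 0.00053751,  0.00398107],
       [ 0.00181473, -0.00351389]]))
(np.float64(14.277845354209946), array([ 0.55817081, -0.14767355]), array([[ 0.00072101, -0.00151143],
       [-0.00300385,  0.0012108 ],
       [ 0.00228283,  0.00030063]]))
scoop bowl [ 0.53836369 -0.10143788  0.079     ] end [ 0.60806223 -0.2215708   0.069     ]
w bowl [ 0.53563206 -0.09149621  0.079     ]
A [0.4544 0.156  0.066 ]
B [0.6126 0.1729 0.066 ]
C [0.582  0.3245 0.066 ]
rest corners [array([ 0.376, -0.457]), array([ 0.361, -0.352]), array([ 0.587, -0.326]), array([ 0.593, -0.432])]
```

```bash
cat >> h.py <<'E'
def plan(*W,start=None):
    """waypoints (x,y,z,yawdeg) -> tool-frame deltas, chained"""
    s=sense();c=np.array([*s['eef_pos'],np.degrees(s['ee_rot'][2])]) if start is None else np.array(start,float)
    for w in W:
        w=np.array(w,float);y=np.radians(c[3]);d=w-c
        t=(d[3]+180)%360-180
        print('wz %.1f  x %.4f y %.4f z %.4f'%(-t,d[0]*np.cos(y)+d[1]*np.sin(y),d[0]*np.sin(y)-d[1]*np.cos(y),-d[2]));c=w
E
python3 -c "
from h import *
plan((.561,-.138,.2,119.5),(.561,-.138,.087,119.5))"
```

```text
wz -29.6  x -0.2871 y -0.0637 z 0.1357
wz -0.0  x 0.0000 y 0.0000 z 0.1130
```

>>> {"op": "play_rows", "data": {
  "deltas": [
    [0, 0, -3.7, -0.036, -0.008, 0.015, 0.5],
    [0, 0, -7.4, -0.072, -0.016, 0.03, 0.5],
    [0, 0, -11, -0.108, -0.024, 0.045, 0.5],
    [0, 0, -15, -0.144, -0.032, 0.06, 0.5],
    [0, 0, -19, -0.18, -0.04, 0.08, 0.5],
    [0, 0, -23, -0.216, -0.048, 0.1, 0.5],
    [0, 0, -27, -0.252, -0.056, 0.12, 0.5],
    [0, 0, -29.6, -0.287, -0.064, 0.136, 0.5]
  ]
}}

```text
time: 1.73
eef_pos: [0.5599, -0.139, 0.199]
ee_rot: [-3.141, -0.001, 2.09]
wrist_force: [1.3, -0.7, 0.0]
width: 0.496
grasp_force: 0.0
```

```bash
python3 - <<'E'
from h import *
w=snap('wrist','w2.png');print(sense()['eef_pos'],sense()['ee_rot'],sense()['joint_pos'])
E
```

```text
[ 0.55810031 -0.14389267  0.19611134] [-3.13788256e+00 -2.42101168e-03  2.09013408e+00] [-3.66381855e-01  4.91509278e-01  1.74495777e+00 -1.69957401e-03
  9.09348557e-01 -8.84677283e-01]
```

View pics/w2.png

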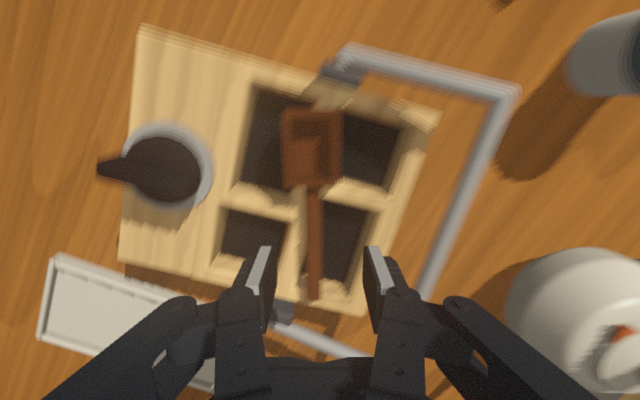

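>>> {"op": "play_rows", "data": {
  "deltas": [
    [0, 0, 0, 0, 0, 0.02, 0.4],
    [0, 0, 0, 0, 0, 0.04, 0.4],
    [0, 0, 0, 0, 0, 0.06, 0.4],
    [0, 0, 0, 0, 0, 0.08, 0.4],
    [0, 0, 0, 0, 0, 0.095, 0.4],
    [0, 0, 0, 0, 0, 0.105, 0.4],
    [0, 0, 0, 0, 0, 0.11, 0.4],
    [0, 0, 0, 0, 0, 0.11, 0.4]
  ]
}}

```text
time: 2.45
eef_pos: [0.5608, -0.1371, 0.0896]
ee_rot: [-3.141, -0.001, 2.087]
wrist_force: [-0.1, -0.6, 0.1]
width: 0.399
grasp_force: 0.0
```

```bash
python3 - <<'E'
from h import *
w=snap('wrist','w3.png');s=sense();print(s['eef_pos'],s['ee_rot'],s['wrist_force'])
E
```

```text
[ 0.56106529 -0.1371858   0.09038556] [-3.14153352e+00 -1.07140119e-04  2.08706679e+00] [-0.82959909 -0.61034176  0.34881479]
```

View pics/w3.png

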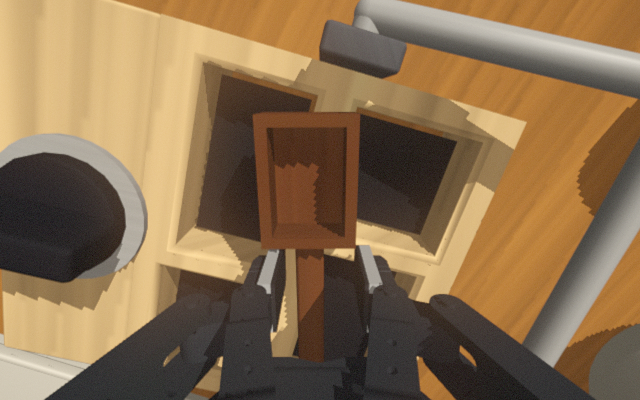

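>>> {"op": "play_rows", "data": {
  "deltas": [
    [0, 0, 0, 0, 0, 0.004, 0.3],
    [0, 0, 0, 0, 0, 0.004, 0.1],
    [0, 0, 0, 0, 0, 0.004, 0],
    [0, 0, 0, 0, 0, 0.004, 0],
    [0, 0, 0, 0, 0, 0.004, 0],
    [0, 0, 0, 0, 0, 0.004, 0],
    [0, 0, 0, 0, 0, 0.004, 0],
    [0, 0, 0, 0, 0, 0.004, 0]
  ],
  "squeeze": 40
}}

```text
time: 3.17
eef_pos: [0.5612, -0.137, 0.0868]
ee_rot: [3.141, 0.001, 2.087]
wrist_force: [-0.3, 0.2, 4.7]
width: 0.145
grasp_force: 40.7
```

```bash
python3 - <<'E'
from h import *
w=snap('wrist','w4.png');s=sense();print(s['eef_pos'],s['ee_rot'],s['wrist_force'],s['width'])
print(onz(w,308,248,.079),onz(w,308,248,.079)-s['eef_pos'])
E
```

```text
[ 0.56119288 -0.1370214   0.08675432] [3.14106758e+00 5.42631951e-04 2.08744111e+00] [-1.29525095  0.54629075  4.3195857 ] 0.148197202790133
[ 0.54859643 -0.12571725  0.079     ] [-0.01259645  0.01130414 -0.00775432]
```

>>> {"op": "play_rows", "data": {
  "deltas": [
    [0, 0, 0, 0, 0, -0.01, 0],
    [0, 0, 0, 0, 0, -0.03, 0],
    [0, 0, 0, 0, 0, -0.06, 0],
    [0, 0, 0, 0, 0, -0.09, 0],
    [0, 0, 0, 0, 0, -0.115, 0],
    [0, 0, 0, 0, 0, -0.115, 0],
    [0, 0, 0, 0, 0, -0.115, 0],
    [0, 0, 0, 0, 0, -0.115, 0]
  ]
}}

```text
time: 3.88
eef_pos: [0.5606, -0.1368, 0.201]
ee_rot: [-3.141, -0.001, 2.087]
wrist_force: [-0.1, -0.1, -0.9]
width: 0.147
grasp_force: 40.0
```

```bash
python3 - <<'E'
from h import *
s=sense();print(s['eef_pos'],s['width'],s['grasp_force'])
plan((.52,-.27,.2,65),(.488,-.391,.2,6.5),(.488,-.391,.05,6.5))
E
```

```text
[ 0.56061288 -0.13681685  0.2010067 ] 0.14726213637598384 40.01675605773926
wz 54.6  x -0.0957 y -0.1011 z 0.0010
wz 58.5  x -0.1232 y 0.0221 z -0.0000
wz -0.0  x 0.0000 y 0.0000 z 0.1500
```

>>> {"op": "play_rows", "data": {
  "deltas": [
    [0, 0, 7, -0.012, -0.013, 0, 0],
    [0, 0, 14, -0.024, -0.026, 0, 0],
    [0, 0, 21, -0.036, -0.039, 0, 0],
    [0, 0, 28, -0.048, -0.052, 0, 0],
    [0, 0, 35, -0.06, -0.065, 0, 0],
    [0, 0, 42, -0.074, -0.078, 0, 0],
    [0, 0, 49, -0.086, -0.09, 0, 0],
    [0, 0, 54.6, -0.096, -0.101, 0, 0]
  ]
}}

```text
time: 4.55
eef_pos: [0.5199, -0.2712, 0.1998]
ee_rot: [-3.139, -0.0, 1.128]
wrist_force: [0.3, -0.1, -0.8]
width: 0.145
grasp_force: 40.0
```

>>> {"op": "play_rows", "data": {
  "deltas": [
    [0, 0, 7, -0.015, 0.003, 0, 0],
    [0, 0, 14, -0.03, 0.006, 0, 0],
    [0, 0, 21, -0.045, 0.008, 0, 0],
    [0, 0, 28, -0.06, 0.011, 0, 0],
    [0, 0, 35, -0.075, 0.014, 0, 0],
    [0, 0, 42, -0.09, 0.017, 0, 0],
    [0, 0, 49, -0.107, 0.02, 0, 0],
    [0, 0, 56, -0.123, 0.022, 0, 0]
  ]
}}

```text
time: 5.22
eef_pos: [0.488, -0.3916, 0.1996]
ee_rot: [-3.139, 0.002, 0.151]
wrist_force: [-0.0, 0.8, -1.1]
width: 0.145
grasp_force: 40.0
```

>>> {"op": "play_rows", "data": {
  "deltas": [
    [0, 0, 2.5, 0, 0, 0.02, 0],
    [0, 0, 2.5, 0, 0, 0.04, 0],
    [0, 0, 2.5, 0, 0, 0.06, 0],
    [0, 0, 2.5, 0, 0, 0.08, 0],
    [0, 0, 2.5, 0, 0, 0.08, 0],
    [0, 0, 2.5, 0, 0, 0.08, 0],
    [0, 0, 2.5, 0, 0, 0.08, 0],
    [0, 0, 2.5, 0, 0, 0.08, 0]
  ]
}}

```text
time: 5.88
eef_pos: [0.4889, -0.3914, 0.1223]
ee_rot: [3.141, -0.001, 0.114]
wrist_force: [-0.0, -0.1, -1.0]
width: 0.147
grasp_force: 40.0
```

```bash
python3 - <<'E'
from h import *
s=sense();print(s['eef_pos'],s['ee_rot'],s['width'],s['grasp_force'])
w=snap('wrist');im=cv2.cvtColor(np.array(w['pixels']),cv2.COLOR_RGB2BGR)
d=snap('side');i2=cv2.cvtColor(np.array(d['pixels']),cv2.COLOR_RGB2BGR)[240:400,180:420]
cv2.imwrite('pics/w5.png',np.vstack([cv2.resize(im,(480,300)),cv2.resize(i2,(480,300))]))
E
```

```text
[ 0.48890133 -0.3913934   0.12230765] [ 3.14052416e+00 -9.27983028e-04  1.13516102e-01] 0.14725669483878343 39.99158263206482
```

View pics/w5.png

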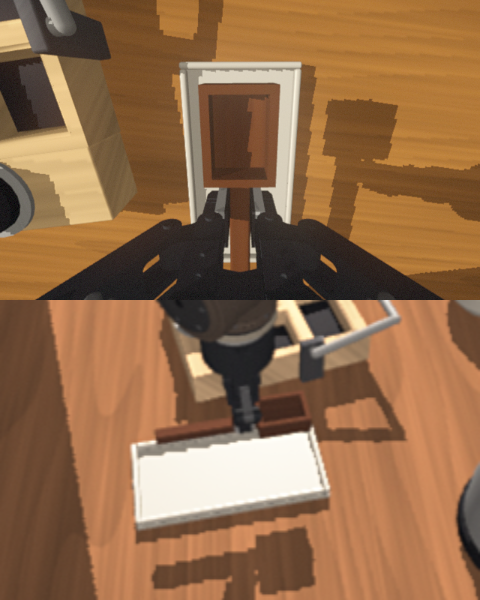

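>>> {"op": "play_rows", "data": {
  "deltas": [
    [0, 0, 0, 0, 0, 0.02, 0],
    [0, 0, 0, 0, 0, 0.04, 0],
    [0, 0, 0, 0, 0, 0.06, 0],
    [0, 0, 0, 0, 0, 0.072, 0],
    [0, 0, 0, 0, 0, 0.078, 0],
    [0, 0, 0, 0, 0, 0.082, 0],
    [0, 0, 0, 0, 0, 0.083, 0],
    [0, 0, 0, 0, 0, 0.083, 0]
  ]
}}

```text
time: 6.65
eef_pos: [0.4888, -0.3913, 0.0389]
ee_rot: [3.141, -0.001, 0.114]
wrist_force: [-0.9, 1.5, -0.3]
width: 0.144
grasp_force: 40.0
```

>>> {"op": "play_rows", "data": {
  "deltas": [
    [0, 0, 0, 0, 0, 0, 0.3],
    [0, 0, 0, 0, 0, 0, 0.35],
    [0, 0, 0, 0, 0, 0, 0.35],
    [0, 0, 0, 0, 0, 0, 0.35],
    [0, 0, 0, 0, 0, -0.02, 0.35],
    [0, 0, 0, 0, 0, -0.05, 0.35],
    [0, 0, 0, 0, 0, -0.09, 0.35],
    [0, 0, 0, 0, 0, -0.13, 0.35]
  ]
}}

```text
time: 7.32
eef_pos: [0.4882, -0.3908, 0.1694]
ee_rot: [-3.14, 0.001, 0.113]
wrist_force: [-0.2, -1.0, 0.4]
width: 0.348
grasp_force: 0.0
```

```bash
python3 - <<'E'
from h import *
s=sense();print(s['eef_pos'],s['ee_rot'])
d=snap('side');im=np.array(d['pixels']).astype(int)
hsv=cv2.cvtColor(np.array(d['pixels']),cv2.COLOR_RGB2HSV)[300:360,240:350]
m=((hsv[...,1]>90)).astype(np.uint8)
ys,xs=np.nonzero(m);print(im[325,260:340:8].tolist())
plan((.5,-.1,.3,60),(.47,.09,.26,90))
E
```

```text
[ 0.48820059 -0.39077283  0.1693962 ] [-3.14031950e+00  9.54031899e-04  1.13398455e-01]
[[251, 246, 236], [250, 246, 236], [252, 248, 239], [255, 255, 247], [204, 177, 156], [126, 75, 53], [112, 68, 50], [61, 38, 28], [93, 56, 42], [117, 69, 50]]
wz -53.5  x 0.0428 y -0.2897 z -0.1221
wz -30.0  x 0.1495 y -0.1210 z 0.0400
```

```bash
python3 -c "
from h import *
plan((.56,-.25,.30,90),(.5,.02,.27,90))"
```

```text
wz -83.5  x 0.0854 y -0.1338 z -0.1221
wz -0.0  x 0.2700 y -0.0600 z 0.0300
```

>>> {"op": "play_rows", "data": {
  "deltas": [
    [0, 0, -7, 0.012, -0.017, -0.016, 1],
    [0, 0, -14, 0.022, -0.034, -0.032, 1],
    [0, 0, -21, 0.033, -0.05, -0.048, 1],
    [0, 0, -28, 0.044, -0.068, -0.064, 1],
    [0, 0, -35, 0.055, -0.085, -0.08, 1],
    [0, 0, -42, 0.066, -0.1, -0.1, 1],
    [0, 0, -49, 0.077, -0.12, -0.11, 1],
    [0, 0, -56, 0.085, -0.134, -0.122, 1]
  ]
}}

```text
time: 8.03
eef_pos: [0.5583, -0.2468, 0.2912]
ee_rot: [3.141, -0.0, 1.097]
wrist_force: [-0.6, 0.2, 0.5]
width: 1.001
grasp_force: 0.0
```

>>> {"op": "play_rows", "data": {
  "deltas": [
    [0, 0, -7, 0, 0, 0, 1],
    [0, 0, -14, 0, 0, 0, 1],
    [0, 0, -21, 0, 0, 0, 1],
    [0, 0, -27.5, 0, 0, 0, 1],
    [0, 0, -27.5, 0, 0, 0, 1],
    [0, 0, -27.5, 0, 0, 0, 1],
    [0, 0, -27.5, 0, 0, 0, 1],
    [0, 0, -27.5, 0, 0, 0, 1]
  ]
}}

```text
time: 8.7
eef_pos: [0.5578, -0.2484, 0.2903]
ee_rot: [3.142, -0.0, 1.568]
wrist_force: [-0.2, 0.6, -0.2]
width: 0.998
grasp_force: 0.0
```

```bash
python3 - <<'E'
from h import *
s=sense();print(s['eef_pos'],s['ee_rot'],s['qd'].round(3))
w=snap('wrist');np.save('w6.npy',w,allow_pickle=True)
im=cv2.cvtColor(np.array(w['pixels']),cv2.COLOR_RGB2BGR)
cv2.imwrite('pics/w6.png',im)
E
```

```text
[ 0.55782329 -0.24839416  0.29027772] [ 3.14151934e+00 -1.03564016e-05  1.56804843e+00] [ 0.001 -0.     0.001 -0.001  0.    -0.013]
```

View pics/w6.png

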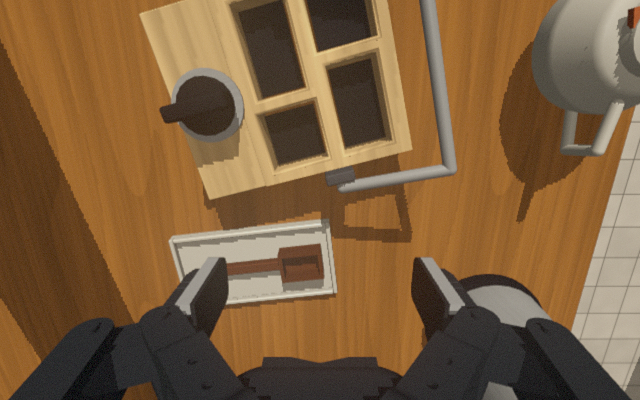

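```bash
python3 - <<'E'
from h import *
w=np.load('w6.npy',allow_pickle=True).item()
im=np.array(w['pixels']);hsv=cv2.cvtColor(im,cv2.COLOR_RGB2HSV)
for p in((100,300),(180,40),(240,170),(400,100),(60,120),(320,150)): print(p,hsv[p[1],p[0]],end=' ')
m=((hsv[...,1]<135)&(hsv[...,2]>150)&(hsv[...,0]<35)).astype(np.uint8)*255
m=cv2.morphologyEx(m,cv2.MORPH_OPEN,np.ones((3,3)))
cs,_=cv2.findContours(m,cv2.RETR_EXTERNAL,cv2.CHAIN_APPROX_NONE)
inside=[c for c in cs if cv2.pointPolygonTest(c,(180.,60.),False)>=0 or cv2.contourArea(c)>8000]
print([cv2.contourArea(c) for c in inside])
c=max(inside,key=cv2.contourArea)[:,0].astype(float)
def line(a,b):
    a=np.array(a,float);b=np.array(b,float);t=(b-a)/np.linalg.norm(b-a);n=np.array([-t[1],t[0]])
    for k in (5,2.5,1.5):
        s=(c-a)@t;e=abs((c-a)@n);q=c[(e<k)&(s>8)&(s<np.linalg.norm(b-a)-8)]
        vx,vy,x,y=cv2.fitLine(q.astype(np.float32),cv2.DIST_HUBER,0,.01,.01).ravel()
        t2=np.array([vx,vy]);L=np.linalg.norm(b-a);a=np.array([x,y])+t2*((a-[x,y])@t2);b=np.array([x,y])+t2*((b-[x,y])@t2);t=(b-a)/np.linalg.norm(b-a);n=np.array([-t[1],t[0]])
    print(len(q),a,b);return np.cross([*a,1],[*b,1])
TL,BL,BR,TR=(141,13),(210,198),(411,150),(388,1)
l,b,r=line(TL,BL),line(BL,BR),line(BR,TR)
P=[]
for x in((l,b),(b,r)):
    q=np.cross(*x);P.append(onz(w,q[0]/q[2],q[1]/q[2],.055)[:2])
P=np.array(P);print(P,np.linalg.norm(P[1]-P[0]))
print(fit2([(-.155,-.1),(.085,-.1)],P))
# edge direction
for L,n in((l,'l'),(b,'b'),(r,'r')):
    y0,y1=(30,190) if n!='b' else (None,None)
    pts=[(-(L[1]*v+L[2])/L[0],v) for v in(30,140)] if n!='b' else [(u,-(L[0]*u+L[2])/L[1]) for u in(220,400)]
    A=[onz(w,*p,.055)[:2] for p in pts];v=A[1]-A[0];print(n,np.degrees(np.arctan2(v[1],v[0])))
# rest
print('rest',[onz(w,u,v,.016)[:2].round(3) for u,v in((171,239),(328,221),(336,296))])
# bar end
print('bar end',onz(w,451,169,.096))
E
```

```text
(100, 300) [ 15 191  99] (180, 40) [ 18 110 201] (240, 170) [ 19 109 205] (400, 100) [ 19 114 203] (60, 120) [ 15 194 159] (320, 150) [13 99 62] [9573.5, 27661.5]
106 [138.87182527  13.80999366] [209.03949052 198.36554905]
186 [210.19515964 198.79220487] [410.84283853 149.36203787]
133 [411.53470174 149.90998328] [386.50479465   1.25173992]
[[ 0.42817877 -0.28193258]
 [ 0.65960643 -0.22448584]] 0.23845102163891368
(np.float64(13.940627873477009), array([ 0.55377008, -0.14772255]), array([[-0.00075168, -0.00018659],
       [ 0.00075168,  0.00018659]]))
l -75.75518310769074
b 13.94062787347701
r -75.7969807693712
rest [array([ 0.356, -0.351]), array([ 0.568, -0.325]), array([ 0.58 , -0.441])]
bar end [ 0.68913867 -0.2381556   0.096     ]
```

>>> {"op": "play_rows", "data": {
  "deltas": [
    [0, 0, 0, 0.04, -0.015, 0, 1],
    [0, 0, 0, 0.08, -0.03, 0, 1],
    [0, 0, 0, 0.12, -0.045, 0, 1],
    [0, 0, 0, 0.16, -0.06, 0, 1],
    [0, 0, 0, 0.2, -0.07, 0, 1],
    [0, 0, 0, 0.24, -0.08, 0, 1],
    [0, 0, 0, 0.28, -0.08, 0, 1],
    [0, 0, 0, 0.3, -0.08, 0, 1]
  ]
}}

```text
time: 9.42
eef_pos: [0.4768, 0.0548, 0.2908]
ee_rot: [3.141, -0.001, 1.571]
wrist_force: [0.3, -0.7, -0.1]
width: 1.0
grasp_force: 0.0
```

>>> {"op": "play_rows", "data": {
  "deltas": [
    [0, 0, 0, 0, 0.03, 0, 1],
    [0, 0, 0, 0, 0.03, 0, 1],
    [0, 0, 0, 0, 0.03, 0, 1],
    [0, 0, 0, 0, 0.03, 0, 1],
    [0, 0, 0, 0, 0.03, 0, 1],
    [0, 0, 0, 0, 0.03, 0, 1],
    [0, 0, 0, 0, 0.03, 0, 1],
    [0, 0, 0, 0, 0.03, 0, 1]
  ]
}}

```text
time: 10.08
eef_pos: [0.5077, 0.0514, 0.2905]
ee_rot: [3.141, -0.0, 1.57]
wrist_force: [-0.5, 0.4, 0.2]
width: 0.999
grasp_force: 0.0
```

```bash
cat > boxes.py <<'E'
from h import *
def boxes(w,zr=.066,area=(150,9000)):
    """ribs (brown, dark red) in a wrist picture: centre, yaw, length, width on plane zr"""
    im=np.array(w['pixels']);hsv=cv2.cvtColor(im,cv2.COLOR_RGB2HSV).astype(int)
    m=(((hsv[...,0]<10)|(hsv[...,0]>172))&(hsv[...,1]>130)&(hsv[...,2]<180)&(hsv[...,2]>35)).astype(np.uint8)*255
    m=cv2.morphologyEx(m,cv2.MORPH_OPEN,np.ones((3,3)))
    out=[]
    for c in cv2.findContours(m,cv2.RETR_EXTERNAL,cv2.CHAIN_APPROX_NONE)[0]:
        if area[0]<cv2.contourArea(c)<area[1]:
            P=np.array([onz(w,u,v,zr)[:2] for u,v in c[:,0]],np.float32)
            (x,y),(a,b),t=cv2.minAreaRect(P*1000)
            if a<b: a,b,t=b,a,t+90
            out.append((x/1000,y/1000,(t+90)%180-90,a,b,c[:,0].mean(0)));print('%.4f %.4f yaw %.1f  %.1f x %.1f'%out[-1][:5],out[-1][5])
    return out,m
E
python3 - <<'E'
from boxes import *
s=sense();print(s['eef_pos'],s['ee_rot'])
w=snap('wrist','w7.png');boxes(w)
E
```

```text
[0.50766596 0.05139244 0.2904801 ] [ 3.14128659e+00 -1.61882440e-05  1.57014443e+00]
```

View pics/w7.png

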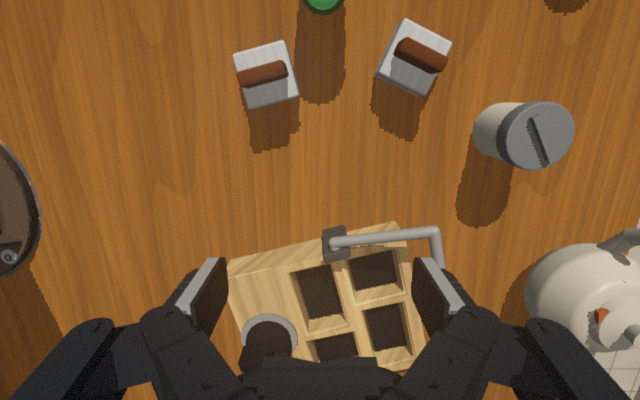

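```bash
python3 - <<'E'
from h import *
im=cv2.imread('pics/w7.png');hsv=cv2.cvtColor(im,cv2.COLOR_BGR2HSV)
print([hsv[v,u].tolist() for u,v in((262,73),(250,76),(420,54),(430,60),(300,150),(100,100))])
m=((hsv[...,1]<135)&(hsv[...,2]>150)&(hsv[...,0]<35)).astype(np.uint8)
# top edge of deck: first mask row in columns
for u in (235,250,265,280,295,310,370,385,395):
    col=np.nonzero(m[215:290,u])[0];print(u,215+col[0] if len(col) else None,end='; ')
E
```

```text
[[12, 153, 108], [13, 172, 105], [12, 183, 102], [10, 168, 103], [15, 176, 164], [17, 197, 154]]
235 258; 250 255; 265 252; 280 248; 295 244; 310 240; 370 226; 385 223; 395 221;
```

```bash
sed -i 's/^    m=(((hsv.*/    m=((hsv[...,0]<14)\&(hsv[...,1]>110)\&(hsv[...,2]<150)\&(hsv[...,2]>50)).astype(np.uint8)*255/' boxes.py
cat >> boxes.py <<'E'
def lids(w,area=(400,20000)):
    im=np.array(w['pixels']);hsv=cv2.cvtColor(im,cv2.COLOR_RGB2HSV).astype(int)
    m=((hsv[...,1]<60)&(hsv[...,2]>110)).astype(np.uint8)*255
    m[cv2.fillPoly(np.zeros_like(m),[np.array([[0,400],[0,290],[200,240],[440,240],[640,290],[640,400]])],255)>0]=0
    m=cv2.morphologyEx(m,cv2.MORPH_CLOSE,np.ones((9,9)))
    for c in cv2.findContours(m,cv2.RETR_EXTERNAL,cv2.CHAIN_APPROX_NONE)[0]:
        if area[0]<cv2.contourArea(c)<area[1]:
            (x,y),(a,b),t=cv2.minAreaRect(np.array([onz(w,u,v,.036)[:2] for u,v in c[:,0]],np.float32)*1000)
            print('lid %.1f %.1f  %.1f x %.1f  t %.1f'%(x,y,a,b,t),c[:,0].mean(0))
E
python3 - <<'E'
from boxes import *
w=snap('wrist');o,m=boxes(w);lids(w)
E
```

```text
0.4483 0.1531 yaw 14.2  49.4 x 15.8 [261.08870968  73.96774194]
0.6089 0.1715 yaw -23.9  52.6 x 14.7 [421.85496183  54.22900763]
lid 875.7 -69.9  58.6 x 148.5  t 75.1 [598.60956175 263.27888446]
lid 590.5 -33.5  18.0 x 142.6  t 89.9 [386.63203463 235.05627706]
lid 750.3 98.2  75.7 x 110.6  t 48.9 [526.74615385 129.54230769]
lid 448.6 154.5  60.6 x 58.8  t 14.3 [267.34563758  73.20469799]
lid 608.3 171.9  60.0 x 62.5  t 65.9 [412.10380623  54.90657439]
```

```bash
python3 -c "
from h import *
plan((.4485,.1535,.2,14.2),(.4485,.1535,.074,14.2))"
```

```text
wz 75.8  x 0.1020 y -0.0593 z 0.0904
wz -0.0  x 0.0000 y 0.0000 z 0.1260
```

>>> {"op": "play_rows", "data": {
  "deltas": [
    [0, 0, 7, 0.013, -0.008, 0.01, 0.6],
    [0, 0, 14, 0.026, -0.016, 0.02, 0.6],
    [0, 0, 21, 0.039, -0.023, 0.03, 0.6],
    [0, 0, 28, 0.052, -0.03, 0.045, 0.6],
    [0, 0, 35, 0.065, -0.038, 0.06, 0.6],
    [0, 0, 42, 0.078, -0.046, 0.07, 0.6],
    [0, 0, 49, 0.09, -0.053, 0.08, 0.6],
    [0, 0, 56, 0.102, -0.059, 0.09, 0.6]
  ]
}}

```text
time: 10.85
eef_pos: [0.4484, 0.1542, 0.1999]
ee_rot: [3.141, -0.0, 0.587]
wrist_force: [0.0, -0.6, -0.3]
width: 0.602
grasp_force: 0.0
```

>>> {"op": "play_rows", "data": {
  "deltas": [
    [0, 0, 7, 0, 0, 0, 0.6],
    [0, 0, 14, 0, 0, 0, 0.6],
    [0, 0, 19.8, 0, 0, 0, 0.6],
    [0, 0, 19.8, 0, 0, 0.02, 0.6],
    [0, 0, 19.8, 0, 0, 0.04, 0.6],
    [0, 0, 19.8, 0, 0, 0.05, 0.6],
    [0, 0, 19.8, 0, 0, 0.06, 0.6],
    [0, 0, 19.8, 0, 0, 0.06, 0.6]
  ]
}}

```text
time: 11.52
eef_pos: [0.4483, 0.1535, 0.1389]
ee_rot: [-3.141, 0.002, 0.248]
wrist_force: [0.1, -0.4, 0.5]
width: 0.597
grasp_force: 0.0
```

```bash
python3 - <<'E'
from boxes import *
s=sense();print(s['eef_pos'],s['ee_rot'],s['joint_pos'])
w=snap('wrist','w8.png');boxes(w)
print('expected rib centre px',proj(w,(.4485,.1535,.066)))
plan((.4485,.1535,.074,14.2))
E
```

```text
[0.44830374 0.15346644 0.13886876] [-3.14147961e+00  2.48509918e-03  2.47641599e-01] [ 1.90309746e-01  4.54933107e-01  2.04357709e+00 -4.90957068e-05
  6.45569949e-01  1.51350387e+00]
0.4489 0.1536 yaw 13.6  49.4 x 15.3 [319.73369565 221.33152174]
expected rib centre px [320.77608551 222.38962709]
wz -0.0  x -0.0001 y 0.0000 z 0.0658
```

View pics/w8.png

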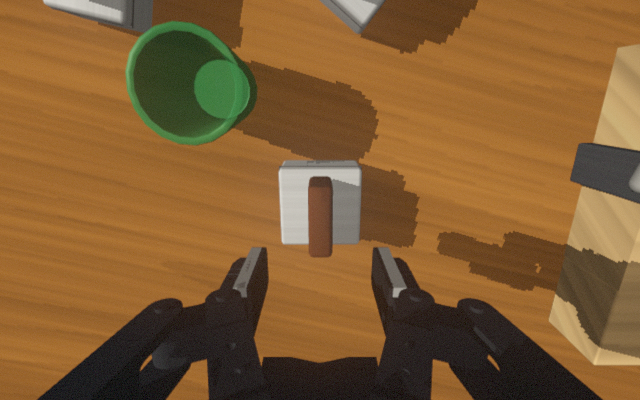

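>>> {"op": "play_rows", "data": {
  "deltas": [
    [0, 0, 0, 0, 0, 0.02, 0.6],
    [0, 0, 0, 0, 0, 0.04, 0.6],
    [0, 0, 0, 0, 0, 0.055, 0.6],
    [0, 0, 0, 0, 0, 0.063, 0.6],
    [0, 0, 0, 0, 0, 0.065, 0.6],
    [0, 0, 0, 0, 0, 0.065, 0.3],
    [0, 0, 0, 0, 0, 0.065, 0.1],
    [0, 0, 0, 0, 0, 0.065, 0]
  ],
  "squeeze": 60
}}

```text
time: 12.23
eef_pos: [0.4493, 0.1537, 0.0762]
ee_rot: [3.141, -0.002, 0.248]
wrist_force: [-1.1, 0.9, 3.4]
width: 0.181
grasp_force: 11.5
```

>>> {"op": "play_rows", "data": {
  "deltas": [
    [0, 0, 0, 0, 0, 0, 0],
    [0, 0, 0, 0, 0, 0, 0],
    [0, 0, 0, 0, 0, 0, 0],
    [0, 0, 0, 0, 0, -0.02, 0],
    [0, 0, 0, 0, 0, -0.05, 0],
    [0, 0, 0, 0, 0, -0.08, 0],
    [0, 0, 0, 0, 0, -0.11, 0],
    [0, 0, 0, 0, 0, -0.11, 0]
  ]
}}

```text
time: 12.9
eef_pos: [0.4503, 0.1541, 0.1902]
ee_rot: [3.141, -0.008, 0.248]
wrist_force: [0.4, 0.4, -1.9]
width: 0.17
grasp_force: 59.8
```

```bash
python3 - <<'E'
from boxes import *
s=sense();print(s['eef_pos'],s['ee_rot'])
w=snap('wrist');boxes(w,zr=s['eef_pos'][2]-.008)
import math
th=math.radians(14.1);c=np.array([.555,-.148])
M=np.array([[np.cos(th),-np.sin(th)],[np.sin(th),np.cos(th)]])
for i,p in enumerate([(-.039,-.054),(-.039,.039),(.039,-.039),(.039,.054)]): print(i,c+M@np.array(p))
E
```

```text
[0.45030425 0.15405155 0.19018689] [ 3.1411391  -0.00778877  0.24807229]
0.4512 0.1554 yaw 14.2  47.9 x 15.1 [319.73501577 273.61514196]
0.5370 0.2527 yaw -87.4  8.0 x 4.6 [111.26086957   5.85507246]
0 [ 0.5303302  -0.20987407]
1 [ 0.50767401 -0.11967598]
2 [ 0.60232599 -0.17632402]
3 [ 0.5796698  -0.08612593]
```

```bash
python3 -c "
from h import *
plan((.45,-.175,.29,14.1))"
```

```text
wz 0.1  x -0.0803 y 0.3189 z -0.1022
```

>>> {"op": "play_rows", "data": {
  "deltas": [
    [0, 0, 0, -0.006, 0.024, -0.02, 0],
    [0, 0, 0, -0.015, 0.06, -0.04, 0],
    [0, 0, 0, -0.025, 0.1, -0.06, 0],
    [0, 0, 0, -0.035, 0.14, -0.08, 0],
    [0, 0, 0, -0.045, 0.18, -0.1, 0],
    [0, 0, 0, -0.055, 0.22, -0.1, 0],
    [0, 0, 0, -0.065, 0.26, -0.1, 0],
    [0, 0, 0, -0.074, 0.295, -0.1, 0]
  ]
}}

```text
time: 13.62
eef_pos: [0.4488, -0.1468, 0.2846]
ee_rot: [-3.141, 0.0, 0.248]
wrist_force: [1.8, 0.6, -2.9]
width: 0.168
grasp_force: 59.9
```

>>> {"op": "play_rows", "data": {
  "deltas": [
    [0, 0, 0, -0.005, 0.016, 0, 0],
    [0, 0, 0, -0.006, 0.024, 0, 0],
    [0, 0, 0, -0.006, 0.024, 0, 0],
    [0, 0, 0, -0.006, 0.024, 0, 0],
    [0, 0, 0, -0.006, 0.024, 0, 0],
    [0, 0, 0, -0.006, 0.024, 0, 0],
    [0, 0, 0, -0.006, 0.024, 0, 0],
    [0, 0, 0, -0.006, 0.024, 0, 0]
  ]
}}

```text
time: 14.28
eef_pos: [0.4497, -0.1689, 0.2854]
ee_rot: [3.141, -0.0, 0.249]
wrist_force: [-0.1, -0.4, -2.3]
width: 0.169
grasp_force: 60.0
```

```bash
cat > car.py <<'E'
from h import *
def carrier(w,c0,th0,edges=((-.155,-.1,-.155,.1),(-.155,-.1,.085,-.1),(.085,-.1,.085,.1),(-.155,.1,.085,.1))):
    im=np.array(w['pixels']);hsv=cv2.cvtColor(im,cv2.COLOR_RGB2HSV).astype(int)
    m=((hsv[...,1]<140)&(hsv[...,2]>150)).astype(np.uint8)
    th=np.radians(th0);M=np.array([[np.cos(th),-np.sin(th)],[np.sin(th),np.cos(th)]])
    for e in edges:
        a=np.array(e[:2]);b=np.array(e[2:]);t=(b-a)/np.linalg.norm(b-a);n=np.array([t[1],-t[0]])
        if n@(a+b)<0 : n=-n
        offs=[];ss=[]
        for s in np.arange(.02,np.linalg.norm(b-a)-.015,.004):
            vals=[];ds=np.arange(-.012,.0121,.0005)
            for d in ds:
                q=c0+M@(a+t*s+n*d);u,v=proj(w,(*q,.055)).round().astype(int)
                vals.append(m[v,u] if 0<=u<640 and 0<=v<400 else -1)
            vals=np.array(vals)
            if -1 in vals or vals[:6].min()<1 or vals[-6:].max()>0: continue
            offs.append(ds[np.argmin(vals)]);ss.append(s)
        if len(offs)>5:
            offs=np.array(offs);k=abs(offs-np.median(offs))<.002
            p=np.polyfit(np.array(ss)[k],offs[k],1);sg=1 if n@np.array([-t[1],t[0]])>0 else -1
            print('edge n',n,'off mm %.2f'%(1e3*np.median(offs)),'tilt deg %.2f'%(sg*np.degrees(p[0])),k.sum())
        else: print('edge n',n,'none',len(offs))
E
python3 - <<'E'
from car import *
s=sense();print(s['eef_pos'],s['ee_rot'])
w=snap('wrist','w9.png');carrier(w,np.array([.555,-.148]),14.1)
w6=np.load('w6.npy',allow_pickle=True).item();carrier(w6,np.array([.555,-.148]),14.1)
E
```

```text
[ 0.44967114 -0.1689456   0.28536104] [ 3.14148618e+00 -2.00339625e-04  2.49104819e-01]
edge n [-1.  0.] off mm 1.50 tilt deg 0.67 13
edge n [ 0. -1.] off mm 0.50 tilt deg -0.28 49
edge n [ 1. -0.] none 0
edge n [-0.  1.] off mm 0.50 tilt deg 0.38 26
edge n [-1.  0.] off mm 2.00 tilt deg 0.13 20
edge n [ 0. -1.] off mm 0.50 tilt deg -0.13 52
edge n [ 1. -0.] off mm -1.50 tilt deg 0.22 32
edge n [-0.  1.] none 0
```

View pics/w9.png

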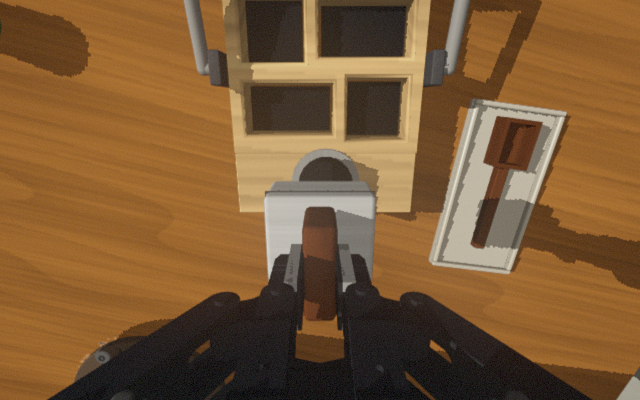

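```bash
python3 -c "
from h import *
plan((.5287,-.2103,.15,14.1),(.5287,-.2103,.112,14.1))"
```

```text
wz 0.2  x 0.0665 y 0.0594 z 0.1354
wz -0.0  x 0.0000 y 0.0000 z 0.0380
```

>>> {"op": "play_rows", "data": {
  "deltas": [
    [0, 0, 0.2, 0.02, 0.015, 0.01, 0],
    [0, 0, 0.2, 0.035, 0.03, 0.03, 0],
    [0, 0, 0.2, 0.05, 0.045, 0.06, 0],
    [0, 0, 0.2, 0.0665, 0.0594, 0.09, 0],
    [0, 0, 0.2, 0.0665, 0.0594, 0.12, 0],
    [0, 0, 0.2, 0.0665, 0.0594, 0.135, 0],
    [0, 0, 0.2, 0.0665, 0.0594, 0.135, 0],
    [0, 0, 0.2, 0.0665, 0.0594, 0.135, 0]
  ]
}}

```text
time: 15.0
eef_pos: [0.5287, -0.2108, 0.1501]
ee_rot: [-3.141, 0.001, 0.245]
wrist_force: [0.4, 0.5, -2.3]
width: 0.165
grasp_force: 59.9
```

>>> {"op": "play_rows", "data": {
  "deltas": [
    [0, 0, 0, 0, 0, 0, 0],
    [0, 0, 0, 0, 0, 0, 0],
    [0, 0, 0, 0, 0, 0, 0],
    [0, 0, 0, 0, 0, 0, 0],
    [0, 0, 0, 0, 0, 0, 0],
    [0, 0, 0, 0, 0, 0, 0],
    [0, 0, 0, 0, 0, 0, 0],
    [0, 0, 0, 0, 0, 0, 0]
  ]
}}

```text
time: 15.67
eef_pos: [0.5286, -0.211, 0.1503]
ee_rot: [3.142, -0.0, 0.244]
wrist_force: [-0.2, -0.2, -3.3]
width: 0.168
grasp_force: 59.9
```

```bash
python3 - <<'E'
from car import *
s=sense();print(s['eef_pos'],s['ee_rot'])
w=snap('wrist','w10.png');carrier(w,np.array([.5533,-.1484]),14.1)
plan((.5287,-.2103,.112,14.1))
E
```

```text
[ 0.52859099 -0.2109802   0.15034861] [ 3.14154798e+00 -9.85053647e-05  2.44298505e-01]
edge n [-1.  0.] none 4
edge n [ 0. -1.] off mm 0.50 tilt deg 0.25 23
edge n [ 1. -0.] none 0
edge n [-0.  1.] off mm 1.00 tilt deg 0.46 36
wz -0.1  x 0.0003 y -0.0006 z 0.0383
```

View pics/w10.png

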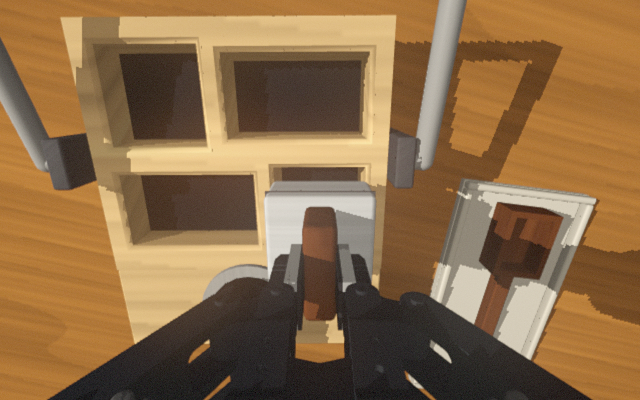

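>>> {"op": "play_rows", "data": {
  "deltas": [
    [0, 0, 0, 0.0003, -0.0006, 0.005, 0],
    [0, 0, 0, 0.0003, -0.0006, 0.011, 0],
    [0, 0, 0, 0.0003, -0.0006, 0.017, 0],
    [0, 0, 0, 0.0003, -0.0006, 0.023, 0],
    [0, 0, 0, 0.0003, -0.0006, 0.029, 0],
    [0, 0, 0, 0.0003, -0.0006, 0.034, 0],
    [0, 0, 0, 0.0003, -0.0006, 0.038, 0],
    [0, 0, 0, 0.0003, -0.0006, 0.038, 0]
  ]
}}

```text
time: 16.38
eef_pos: [0.5285, -0.2102, 0.1113]
ee_rot: [-3.141, 0.001, 0.244]
wrist_force: [-0.2, -0.1, -2.5]
width: 0.167
grasp_force: 60.0
```

>>> {"op": "play_rows", "data": {
  "deltas": [
    [0, 0, 0, 0, 0, 0.003, 0],
    [0, 0, 0, 0, 0, 0.006, 0],
    [0, 0, 0, 0, 0, 0.009, 0],
    [0, 0, 0, 0, 0, 0.012, 0],
    [0, 0, 0, 0, 0, 0.015, 0],
    [0, 0, 0, 0, 0, 0.017, 0],
    [0, 0, 0, 0, 0, 0.018, 0],
    [0, 0, 0, 0, 0, 0.018, 0]
  ]
}}

```text
time: 17.05
eef_pos: [0.5287, -0.2104, 0.0951]
ee_rot: [3.141, -0.0, 0.244]
wrist_force: [-4.1, 0.8, 11.4]
width: 0.169
grasp_force: 61.8
```

>>> {"op": "play_rows", "data": {
  "deltas": [
    [0, 0, 0, 0, 0, 0.001, 0],
    [0, 0, 0, 0, 0, 0.002, 0],
    [0, 0, 0, 0, 0, 0.003, 0],
    [0, 0, 0, 0, 0, 0.004, 0],
    [0, 0, 0, 0, 0, 0.005, 0],
    [0, 0, 0, 0, 0, 0.005, 0],
    [0, 0, 0, 0, 0, 0.005, 0],
    [0, 0, 0, 0, 0, 0.005, 0]
  ]
}}

```text
time: 17.72
eef_pos: [0.5296, -0.2106, 0.0945]
ee_rot: [3.138, -0.004, 0.245]
wrist_force: [-13.2, 6.9, 60.8]
width: 0.169
grasp_force: 69.0
```

>>> {"op": "play_rows", "data": {
  "deltas": [
    [0, 0, 0, 0, 0, -0.006, 0],
    [0, 0, 0, 0, 0, -0.006, 0.2],
    [0, 0, 0, 0, 0, -0.006, 0.4],
    [0, 0, 0, 0, 0, -0.006, 0.4],
    [0, 0, 0, 0, 0, -0.006, 0.4],
    [0, 0, 0, 0, 0, -0.03, 0.4],
    [0, 0, 0, 0, 0, -0.07, 0.4],
    [0, 0, 0, 0, 0, -0.105, 0.4]
  ]
}}

```text
time: 18.38
eef_pos: [0.5285, -0.2102, 0.1947]
ee_rot: [-3.14, 0.002, 0.244]
wrist_force: [0.0, -0.4, 0.2]
width: 0.402
grasp_force: 0.0
```

>>> {"op": "play_rows", "data": {
  "deltas": [
    [0, 0, 0, -0.01, -0.005, -0.02, 0.6],
    [0, 0, 0, -0.02, -0.01, -0.04, 0.6],
    [0, 0, 0, -0.03, -0.02, -0.06, 0.6],
    [0, 0, 0, -0.03, -0.03, -0.08, 0.6],
    [0, 0, 0, -0.03, -0.03, -0.09, 0.6],
    [0, 0, 0, -0.03, -0.03, -0.09, 0.6],
    [0, 0, 0, -0.03, -0.03, -0.09, 0.6],
    [0, 0, 0, -0.03, -0.03, -0.09, 0.6]
  ]
}}

```text
time: 19.05
eef_pos: [0.4924, -0.1887, 0.2829]
ee_rot: [-3.14, 0.001, 0.244]
wrist_force: [0.2, 0.2, -1.0]
width: 0.598
grasp_force: 0.0
```

```bash
python3 - <<'E'
from car import *
from boxes import *
s=sense();print(s['eef_pos'],s['ee_rot'])
w=snap('wrist','w11.png');carrier(w,np.array([.5533,-.1484]),14.1);boxes(w,zr=.085)
plan((.59,.10,.26,40),(.6,.165,.2,-24))
E
```

```text
[ 0.49240681 -0.18871134  0.28285761] [-3.14041726e+00  1.28742837e-03  2.44264606e-01]
edge n [-1.  0.] off mm 0.50 tilt deg 0.42 20
edge n [ 0. -1.] off mm 0.00 tilt deg -0.26 39
edge n [ 1. -0.] off mm 0.00 tilt deg 0.15 35
edge n [-0.  1.] off mm 0.50 tilt deg 0.71 26
0.4923 -0.3542 yaw 6.6  138.7 x 44.8 [474.21943574 202.81191223]
0.5274 -0.2091 yaw 14.4  47.7 x 15.3 [349.23255814 148.10852713]
wz -26.0  x 0.1646 y -0.2565 z 0.0228
wz 64.0  x 0.0494 y -0.0434 z 0.0600
```

```bash
python3 -c "
from h import *
plan((.6085,.1717,.2,-24),(.6085,.1717,.075,-24))"
```

```text
wz 38.0  x 0.1999 y -0.3216 z 0.0828
wz -0.0  x 0.0000 y -0.0000 z 0.1250
```

>>> {"op": "play_rows", "data": {
  "deltas": [
    [0, 0, 3, 0.02, -0.032, 0, 0.6],
    [0, 0, 8, 0.04, -0.064, 0, 0.6],
    [0, 0, 13, 0.06, -0.096, 0.01, 0.6],
    [0, 0, 18, 0.08, -0.128, 0.02, 0.6],
    [0, 0, 23, 0.1, -0.16, 0.03, 0.6],
    [0, 0, 28, 0.12, -0.192, 0.04, 0.6],
    [0, 0, 33, 0.14, -0.224, 0.05, 0.6],
    [0, 0, 38, 0.16, -0.256, 0.06, 0.6]
  ]
}}

```text
time: 19.77
eef_pos: [0.5859, 0.1004, 0.2223]
ee_rot: [3.141, 0.002, -0.423]
wrist_force: [0.5, -0.8, -0.2]
width: 0.6
grasp_force: 0.0
```

```bash
python3 -c "
from h import *
print(sense()['joint_pos'],sense()['ee_rot'])
plan((.6085,.1717,.14,-24),(.6085,.1717,.075,-24))"
```

```text
[ 5.85605190e-02  4.83858264e-01  1.67418513e+00 -6.87032741e-05
  9.85471212e-01  2.05272586e+00] [ 3.14065117e+00  1.67653747e-03 -4.23331793e-01]
wz -0.3  x -0.0087 y -0.0743 z 0.0823
wz -0.0  x 0.0000 y -0.0000 z 0.0650
```

>>> {"op": "play_rows", "data": {
  "deltas": [
    [0, 0, 0, -0.002, -0.02, 0, 0.6],
    [0, 0, 0, -0.004, -0.05, 0.01, 0.6],
    [0, 0, 0, -0.009, -0.074, 0.03, 0.6],
    [0, 0, 0, -0.009, -0.074, 0.06, 0.6],
    [0, 0, 0, -0.009, -0.074, 0.082, 0.6],
    [0, 0, 0, -0.009, -0.074, 0.082, 0.6],
    [0, 0, 0, -0.009, -0.074, 0.082, 0.6],
    [0, 0, 0, -0.009, -0.074, 0.082, 0.6]
  ]
}}

```text
time: 20.43
eef_pos: [0.6081, 0.1696, 0.1429]
ee_rot: [-3.141, -0.0, -0.419]
wrist_force: [0.6, 0.4, 0.3]
width: 0.6
grasp_force: 0.0
```

```bash
python3 - <<'E'
from boxes import *
s=sense();print(s['eef_pos'],s['ee_rot'])
w=snap('wrist','w12.png');o,m=boxes(w);lids(w)
b=min(o,key=lambda b:np.hypot(b[0]-.608,b[1]-.172));plan((b[0],b[1],.0745,b[2]))
E
```

```text
[0.60812358 0.16963304 0.1428656 ] [-3.14128638e+00 -4.72227890e-04 -4.19383359e-01]
0.6046 0.3255 yaw 1.1  26.1 x 19.9 [123.2815534  303.94174757]
0.6112 0.1708 yaw -24.8  49.8 x 14.9 [315.40909091 215.19886364]
lid 613.5 170.3  59.2 x 64.0  t 66.0 [316.01157407 197.61342593]
lid 709.0 98.4  68.9 x 27.2  t 65.9 [355.19685039  15.84645669]
wz 0.8  x 0.0022 y -0.0023 z 0.0690
```

>>> {"op": "play_rows", "data": {
  "deltas": [
    [0, 0, 0.5, 0.002, -0.002, 0.02, 0.6],
    [0, 0, 0.5, 0.002, -0.002, 0.04, 0.6],
    [0, 0, 0.5, 0.002, -0.002, 0.055, 0.6],
    [0, 0, 0.5, 0.002, -0.002, 0.066, 0.6],
    [0, 0, 0.5, 0.002, -0.002, 0.069, 0.6],
    [0, 0, 0.5, 0.002, -0.002, 0.069, 0.3],
    [0, 0, 0.5, 0.002, -0.002, 0.069, 0.1],
    [0, 0, 0.5, 0.002, -0.002, 0.069, 0]
  ]
}}

```text
time: 21.15
eef_pos: [0.6108, 0.1709, 0.0745]
ee_rot: [-3.141, -0.002, -0.428]
wrist_force: [-0.9, 0.8, 13.8]
width: 0.179
grasp_force: 14.4
```

>>> {"op": "play_rows", "data": {
  "deltas": [
    [0, 0, 0, 0, 0, 0, 0],
    [0, 0, 0, 0, 0, 0, 0],
    [0, 0, 0, 0, 0, 0, 0],
    [0, 0, 0, 0, 0, 0, 0],
    [0, 0, 0, 0, 0, 0, 0],
    [0, 0, 0, 0, 0, 0, 0],
    [0, 0, 0, 0, 0, 0, 0],
    [0, 0, 0, 0, 0, 0, 0]
  ]
}}

```text
time: 21.82
eef_pos: [0.6109, 0.171, 0.0747]
ee_rot: [-3.14, -0.002, -0.428]
wrist_force: [-0.2, -0.1, 6.2]
width: 0.166
grasp_force: 60.7
```

>>> {"op": "play_rows", "data": {
  "deltas": [
    [0, 0, 0, 0, 0, -0.01, 0],
    [0, 0, 0, 0, 0, -0.03, 0],
    [0, 0, 0, 0, 0, -0.06, 0],
    [0, 0, 0, 0, 0, -0.1, 0],
    [0, 0, 0, 0, 0, -0.12, 0],
    [0, 0, 0, 0, 0, -0.12, 0],
    [0, 0, 0, 0, 0, -0.12, 0],
    [0, 0, 0, 0, 0, -0.12, 0]
  ]
}}

```text
time: 22.48
eef_pos: [0.6095, 0.1708, 0.1924]
ee_rot: [3.141, 0.001, -0.428]
wrist_force: [-0.3, -0.4, -2.8]
width: 0.172
grasp_force: 59.5
```

```bash
python3 - <<'E'
from boxes import *
s=sense();print(s['eef_pos'],s['ee_rot'])
w=snap('wrist');boxes(w,zr=s['eef_pos'][2]-.009)
th=np.radians(14.2);c=np.array([.5533,-.1484])
M=np.array([[np.cos(th),-np.sin(th)],[np.sin(th),np.cos(th)]])
for i,p in enumerate([(-.039,-.054),(-.039,.039),(.039,-.039),(.039,.054)]): print(i,c+M@np.array(p))
x=c+M@np.array((.039,.054));plan((*x,.20,14.2))
E
```

```text
[0.60953329 0.1707723  0.192364  ] [ 3.14062729e+00  1.33756936e-03 -4.27591069e-01]
0.6037 0.1741 yaw -24.8  35.1 x 14.8 [319.6552795  281.43167702]
0.6331 0.2333 yaw 3.0  30.3 x 15.8 [172.4573991  280.94170404]
0.6269 0.1682 yaw -25.5  15.0 x 6.2 [308.34883721 239.8372093 ]
0 [ 0.52873823 -0.21031704]
1 [ 0.50592464 -0.12015862]
2 [ 0.60067536 -0.17664138]
3 [ 0.57786177 -0.08648296]
wz -38.7  x 0.0779 y 0.2472 z -0.0082
```

>>> {"op": "play_rows", "data": {
  "deltas": [
    [0, 0, -5, 0.01, 0.03, -0.01, 0],
    [0, 0, -10, 0.02, 0.06, -0.02, 0],
    [0, 0, -15, 0.03, 0.095, -0.02, 0],
    [0, 0, -20, 0.04, 0.13, -0.02, 0],
    [0, 0, -25, 0.052, 0.165, -0.02, 0],
    [0, 0, -30, 0.062, 0.2, -0.02, 0],
    [0, 0, -35, 0.072, 0.23, -0.02, 0],
    [0, 0, -38.7, 0.078, 0.247, -0.02, 0]
  ]
}}

```text
time: 23.2
eef_pos: [0.5777, -0.0892, 0.2117]
ee_rot: [-3.141, 0.003, 0.251]
wrist_force: [0.7, -0.7, -2.7]
width: 0.17
grasp_force: 59.7
```

>>> {"op": "play_rows", "data": {
  "deltas": [
    [0, 0, 0, 0, 0, 0.01, 0],
    [0, 0, 0, 0, 0, 0.03, 0],
    [0, 0, 0, 0, 0, 0.05, 0],
    [0, 0, 0, 0, 0, 0.06, 0],
    [0, 0, 0, 0, 0, 0.06, 0],
    [0, 0, 0, 0, 0, 0.06, 0],
    [0, 0, 0, 0, 0, 0.06, 0],
    [0, 0, 0, 0, 0, 0.06, 0]
  ]
}}

```text
time: 23.87
eef_pos: [0.5792, -0.086, 0.1542]
ee_rot: [3.141, -0.001, 0.248]
wrist_force: [0.3, 0.2, -2.3]
width: 0.168
grasp_force: 59.6
```

```bash
python3 - <<'E'
from car import *
s=sense();print(s['eef_pos'],s['ee_rot'],s['wrist_force'])
plan((.5779,-.0865,.112,14.2))
E
```

```text
[ 0.5791843  -0.08604239  0.15415177] [ 3.14090795e+00 -1.26587004e-03  2.48069545e-01] [ 0.30709698  0.24916872 -2.33438348]
wz 0.0  x -0.0014 y 0.0001 z 0.0422
```

>>> {"op": "play_rows", "data": {
  "deltas": [
    [0, 0, 0, -0.0014, 0, 0.004, 0],
    [0, 0, 0, -0.0014, 0, 0.01, 0],
    [0, 0, 0, -0.0014, 0, 0.016, 0],
    [0, 0, 0, -0.0014, 0, 0.022, 0],
    [0, 0, 0, -0.0014, 0, 0.028, 0],
    [0, 0, 0, -0.0014, 0, 0.034, 0],
    [0, 0, 0, -0.0014, 0, 0.04, 0],
    [0, 0, 0, -0.0014, 0, 0.042, 0]
  ]
}}

```text
time: 24.53
eef_pos: [0.5771, -0.0865, 0.1101]
ee_rot: [-3.141, 0.001, 0.248]
wrist_force: [-0.1, 0.5, -2.8]
width: 0.169
grasp_force: 59.7
```

Inserted freely; press to flush (expected tcp z ≈ 0.0935).

>>> {"op": "play_rows", "data": {
  "deltas": [
    [0, 0, 0, 0, 0, 0.003, 0],
    [0, 0, 0, 0, 0, 0.006, 0],
    [0, 0, 0, 0, 0, 0.009, 0],
    [0, 0, 0, 0, 0, 0.012, 0],
    [0, 0, 0, 0, 0, 0.015, 0],
    [0, 0, 0, 0, 0, 0.018, 0],
    [0, 0, 0, 0, 0, 0.02, 0],
    [0, 0, 0, 0, 0, 0.02, 0]
  ]
}}

```text
time: 25.2
eef_pos: [0.5777, -0.0866, 0.0934]
ee_rot: [3.141, -0.002, 0.248]
wrist_force: [-8.3, 1.6, 25.8]
width: 0.168
grasp_force: 63.5
```

>>> {"op": "play_rows", "data": {
  "deltas": [
    [0, 0, 0, 0, 0, 0.001, 0],
    [0, 0, 0, 0, 0, 0.002, 0],
    [0, 0, 0, 0, 0, 0.002, 0],
    [0, 0, 0, 0, 0, 0.002, 0],
    [0, 0, 0, 0, 0, 0.0, 0],
    [0, 0, 0, 0, 0, -0.004, 0],
    [0, 0, 0, 0, 0, -0.004, 0.2],
    [0, 0, 0, 0, 0, -0.004, 0.4]
  ]
}}

```text
time: 25.87
eef_pos: [0.5776, -0.0866, 0.0952]
ee_rot: [3.141, -0.001, 0.248]
wrist_force: [-0.1, -0.7, 0.9]
width: 0.328
grasp_force: 0.0
```

>>> {"op": "play_rows", "data": {
  "deltas": [
    [0, 0, 0, 0, 0, 0, 0.4],
    [0, 0, 0, 0, 0, 0, 0.4],
    [0, 0, 0, 0, 0, -0.03, 0.4],
    [0, 0, 0, 0, 0, -0.07, 0.4],
    [0, 0, 0, 0, 0, -0.11, 0.4],
    [0, 0, 0, 0, 0, -0.15, 0.5],
    [0, 0, 0, 0, 0, -0.17, 0.6],
    [0, 0, 0, 0, 0, -0.17, 0.6]
  ]
}}

```text
time: 26.53
eef_pos: [0.5787, -0.0868, 0.27]
ee_rot: [3.138, -0.007, 0.248]
wrist_force: [0.9, 0.1, 0.6]
width: 0.6
grasp_force: 0.0
```

```bash
python3 - <<'E'
from h import *
s=sense();print(s['eef_pos'],s['ee_rot'])
plan((.58,.2,.27,55),start=(*s['eef_pos'],14.2))
plan((.58,.2,.27,0))
E
```

```text
[ 0.57869443 -0.08683605  0.27001919] [ 3.13785147 -0.0067428   0.24794037]
wz -40.8  x 0.0716 y -0.2778 z 0.0000
wz 14.2  x 0.0717 y -0.2777 z 0.0000
```

>>> {"op": "play_rows", "data": {
  "deltas": [
    [0, 0, 2, 0.01, -0.04, 0, 0.6],
    [0, 0, 4, 0.02, -0.08, 0, 0.6],
    [0, 0, 6, 0.03, -0.12, 0, 0.6],
    [0, 0, 8, 0.042, -0.16, 0, 0.6],
    [0, 0, 10, 0.053, -0.2, 0, 0.6],
    [0, 0, 12, 0.063, -0.24, 0, 0.6],
    [0, 0, 14, 0.072, -0.277, 0, 0.6],
    [0, 0, 14, 0.072, -0.277, 0, 0.6]
  ]
}}

```text
time: 27.2
eef_pos: [0.5784, 0.2053, 0.2638]
ee_rot: [-3.141, 0.001, 0.006]
wrist_force: [0.8, 1.2, 0.4]
width: 0.599
grasp_force: 0.0
```

>>> {"op": "play_rows", "data": {
  "deltas": [
    [0, 0, 0, 0, -0.03, 0.02, 0.6],
    [0, 0, 0, 0, -0.06, 0.04, 0.6],
    [0, 0, 0, 0, -0.08, 0.05, 0.6],
    [0, 0, 0, 0, -0.08, 0.05, 0.6],
    [0, 0, 0, 0, -0.08, 0.05, 0.6],
    [0, 0, 0, 0, -0.08, 0.05, 0.6],
    [0, 0, 0, 0, -0.08, 0.05, 0.6],
    [0, 0, 0, 0, -0.08, 0.05, 0.6]
  ]
}}

```text
time: 27.87
eef_pos: [0.5794, 0.2786, 0.2159]
ee_rot: [-3.141, -0.001, 0.002]
wrist_force: [-0.3, 0.8, 0.3]
width: 0.602
grasp_force: 0.0
```

```bash
python3 - <<'E'
from boxes import *
s=sense();print(s['eef_pos'],s['ee_rot'])
w=snap('wrist','w13.png');boxes(w);lids(w)
E
```

```text
[0.57935255 0.27863164 0.21588574] [-3.14137531e+00 -9.19396535e-04  2.24816929e-03]
0.4314 0.5604 yaw -0.2  81.0 x 68.5 [ 41.55507246 322.12318841]
0.5812 0.3266 yaw 2.2  70.2 x 16.5 [265.55958549 186.89119171]
lid 581.2 327.8  91.4 x 49.1  t 1.9 [268.14150943 177.08726415]
lid 714.5 80.3  38.3 x 118.9  t 0.1 [551.02926829  18.08780488]
lid 699.8 392.2  66.7 x 223.0  t 0.1 [184.14336283  29.5539823 ]
```

>>> {"op": "play_rows", "data": {
  "deltas": [
    [0, 0, -1.9, 0.002, -0.02, 0.01, 0.6],
    [0, 0, -1.9, 0.002, -0.048, 0.02, 0.6],
    [0, 0, -1.9, 0.002, -0.048, 0.04, 0.6],
    [0, 0, -1.9, 0.002, -0.048, 0.06, 0.6],
    [0, 0, -1.9, 0.002, -0.048, 0.075, 0.6],
    [0, 0, -1.9, 0.002, -0.048, 0.075, 0.6],
    [0, 0, -1.9, 0.002, -0.048, 0.075, 0.6],
    [0, 0, -1.9, 0.002, -0.048, 0.075, 0.6]
  ]
}}

```text
time: 28.58
eef_pos: [0.5814, 0.3275, 0.1416]
ee_rot: [-3.141, -0.002, 0.036]
wrist_force: [0.3, 0.0, 0.7]
width: 0.6
grasp_force: 0.0
```

```bash
python3 - <<'E'
from boxes import *
s=sense();print(s['eef_pos'],s['ee_rot'])
w=snap('wrist','w14.png');o,m=boxes(w);lids(w)
b=min(o,key=lambda b:np.hypot(b[0]-.581,b[1]-.327));plan((b[0],b[1],.0755,b[2]))
E
```

```text
[0.58143034 0.32747592 0.14157594] [-3.14101398e+00 -1.59106064e-03  3.60823809e-02]
0.4477 0.5499 yaw -0.2  55.9 x 49.6 [ 26.67875648 375.3134715 ]
0.5809 0.3280 yaw 1.8  69.6 x 14.5 [319.46153846 219.6025641 ]
lid 591.6 328.4  73.6 x 49.0  t 1.8 [319.70474138 191.17672414]
lid 708.7 139.7  34.1 x 16.8  t 18.9 [627.2173913   22.35507246]
lid 690.3 390.9  47.6 x 195.9  t 2.0 [224.76682316  27.7856025 ]
wz 0.3  x -0.0005 y -0.0004 z 0.0663
```

>>> {"op": "play_rows", "data": {
  "deltas": [
    [0, 0, 0.2, 0, 0, 0.02, 0.6],
    [0, 0, 0.2, 0, 0, 0.04, 0.6],
    [0, 0, 0.2, 0, 0, 0.055, 0.6],
    [0, 0, 0.2, 0, 0, 0.063, 0.6],
    [0, 0, 0.2, 0, 0, 0.066, 0.6],
    [0, 0, 0.2, 0, 0, 0.066, 0.3],
    [0, 0, 0.2, 0, 0, 0.066, 0.1],
    [0, 0, 0.2, 0, 0, 0.066, 0]
  ]
}}

```text
time: 29.3
eef_pos: [0.5813, 0.3278, 0.0755]
ee_rot: [-3.141, -0.002, 0.033]
wrist_force: [-0.6, -0.2, -1.5]
width: 0.181
grasp_force: 11.8
```

>>> {"op": "play_rows", "data": {
  "deltas": [
    [0, 0, 0, 0, 0, 0, 0],
    [0, 0, 0, 0, 0, 0, 0],
    [0, 0, 0, 0, 0, 0, 0],
    [0, 0, 0, 0, 0, 0, 0],
    [0, 0, 0, 0, 0, 0, 0],
    [0, 0, 0, 0, 0, 0, 0],
    [0, 0, 0, 0, 0, 0, 0],
    [0, 0, 0, 0, 0, 0, 0]
  ]
}}

```text
time: 29.97
eef_pos: [0.5813, 0.3278, 0.0755]
ee_rot: [-3.141, -0.002, 0.033]
wrist_force: [-0.8, -1.1, 6.6]
width: 0.167
grasp_force: 59.5
```

>>> {"op": "play_rows", "data": {
  "deltas": [
    [0, 0, 0, 0, 0, -0.01, 0],
    [0, 0, 0, 0, 0, -0.03, 0],
    [0, 0, 0, 0, 0, -0.06, 0],
    [0, 0, 0, 0, 0, -0.1, 0],
    [0, 0, 0, 0, 0, -0.13, 0],
    [0, 0, 0, 0, 0, -0.15, 0],
    [0, 0, 0, 0, 0, -0.15, 0],
    [0, 0, 0, 0, 0, -0.15, 0]
  ]
}}

```text
time: 30.63
eef_pos: [0.5807, 0.3277, 0.2255]
ee_rot: [-3.141, -0.002, 0.033]
wrist_force: [1.0, 0.5, -3.5]
width: 0.174
grasp_force: 58.8
```

```bash
python3 - <<'E'
from boxes import *
s=sense();print(s['eef_pos'],s['ee_rot'],s['joint_pos'])
plan((.55,.1,.22,55),(.5059,-.1202,.2,104.2),(.5059,-.1202,.15,104.2))
plan((.60,.08,.22,55),(.6007,-.1766,.2,104.2),(.6007,-.1766,.15,104.2))
E
```

```text
[0.58073869 0.32769466 0.22551236] [-3.14085549e+00 -1.88569063e-03  3.32819462e-02] [ 4.14751108e-01  5.79151437e-01  1.48351932e+00 -2.02570788e-05
  1.07689731e+00  1.95227438e+00]
wz -53.1  x -0.0383 y 0.2265 z 0.0055
wz -49.2  x -0.2057 y 0.0902 z 0.0200
wz -0.0  x 0.0000 y 0.0000 z 0.0500
wz -53.1  x 0.0110 y 0.2482 z 0.0055
wz -49.2  x -0.2098 y 0.1478 z 0.0200
wz -0.0  x 0.0000 y 0.0000 z 0.0500
```

>>> {"op": "play_rows", "data": {
  "deltas": [
    [0, 0, -6.5, -0.004, 0.028, 0, 0],
    [0, 0, -13, -0.009, 0.056, 0, 0],
    [0, 0, -20, -0.014, 0.084, 0, 0],
    [0, 0, -27, -0.019, 0.112, 0, 0],
    [0, 0, -34, -0.024, 0.14, 0, 0],
    [0, 0, -41, -0.029, 0.17, 0, 0],
    [0, 0, -48, -0.034, 0.2, 0, 0],
    [0, 0, -53.1, -0.038, 0.2265, 0.005, 0]
  ]
}}

```text
time: 31.3
eef_pos: [0.5494, 0.0984, 0.2184]
ee_rot: [-3.14, 0.001, 0.966]
wrist_force: [0.4, -0.1, -1.5]
width: 0.169
grasp_force: 58.9
```

>>> {"op": "play_rows", "data": {
  "deltas": [
    [0, 0, -6.5, -0.026, 0.011, 0, 0],
    [0, 0, -13, -0.052, 0.022, 0, 0],
    [0, 0, -20, -0.078, 0.033, 0, 0],
    [0, 0, -26, -0.104, 0.045, 0, 0],
    [0, 0, -32, -0.13, 0.057, 0, 0],
    [0, 0, -38, -0.156, 0.068, 0, 0],
    [0, 0, -44, -0.182, 0.079, 0.01, 0],
    [0, 0, -49.2, -0.2057, 0.0902, 0.02, 0]
  ]
}}

```text
time: 31.97
eef_pos: [0.5051, -0.1214, 0.198]
ee_rot: [-3.14, -0.001, 1.824]
wrist_force: [0.9, -0.5, -1.0]
width: 0.17
grasp_force: 58.9
```

>>> {"op": "play_rows", "data": {
  "deltas": [
    [0, 0, 0, 0, 0, 0.015, 0],
    [0, 0, 0, 0, 0, 0.03, 0],
    [0, 0, 0, 0, 0, 0.045, 0],
    [0, 0, 0, 0, 0, 0.05, 0],
    [0, 0, 0, 0, 0, 0.05, 0],
    [0, 0, 0, 0, 0, 0.05, 0],
    [0, 0, 0, 0, 0, 0.05, 0],
    [0, 0, 0, 0, 0, 0.05, 0]
  ]
}}

```text
time: 32.63
eef_pos: [0.5065, -0.1202, 0.1499]
ee_rot: [3.141, 0.001, 1.819]
wrist_force: [-0.4, 0.2, -1.4]
width: 0.17
grasp_force: 58.8
```

```bash
python3 - <<'E'
from boxes import *
s=sense();print(s['eef_pos'],s['ee_rot'],s['wrist_force'])
plan((.5059,-.1202,.112,104.2))
E
```

```text
[ 0.50649941 -0.12015361  0.14993687] [3.14065178e+00 6.31509758e-04 1.81892659e+00] [-0.41910033  0.19556875 -1.36697569]
wz 0.0  x 0.0001 y -0.0006 z 0.0379
```

>>> {"op": "play_rows", "data": {
  "deltas": [
    [0, 0, 0, 0, -0.0005, 0.004, 0],
    [0, 0, 0, 0, -0.0005, 0.01, 0],
    [0, 0, 0, 0, -0.0005, 0.016, 0],
    [0, 0, 0, 0, -0.0005, 0.022, 0],
    [0, 0, 0, 0, -0.0005, 0.028, 0],
    [0, 0, 0, 0, -0.0005, 0.034, 0],
    [0, 0, 0, 0, -0.0005, 0.038, 0],
    [0, 0, 0, 0, -0.0005, 0.038, 0]
  ]
}}

```text
time: 33.3
eef_pos: [0.5055, -0.1203, 0.1102]
ee_rot: [-3.14, -0.001, 1.819]
wrist_force: [0.3, 0.5, -1.9]
width: 0.171
grasp_force: 58.9
```

>>> {"op": "play_rows", "data": {
  "deltas": [
    [0, 0, 0, 0, 0, 0.003, 0],
    [0, 0, 0, 0, 0, 0.006, 0],
    [0, 0, 0, 0, 0, 0.009, 0],
    [0, 0, 0, 0, 0, 0.012, 0],
    [0, 0, 0, 0, 0, 0.015, 0],
    [0, 0, 0, 0, 0, 0.018, 0],
    [0, 0, 0, 0, 0, 0.02, 0],
    [0, 0, 0, 0, 0, 0.02, 0]
  ]
}}

```text
time: 33.97
eef_pos: [0.5065, -0.1204, 0.0939]
ee_rot: [3.139, 0.002, 1.819]
wrist_force: [-7.5, 3.6, 37.1]
width: 0.169
grasp_force: 64.4
```

>>> {"op": "play_rows", "data": {
  "deltas": [
    [0, 0, 0, 0, 0, 0.001, 0],
    [0, 0, 0, 0, 0, 0.002, 0],
    [0, 0, 0, 0, 0, 0.002, 0],
    [0, 0, 0, 0, 0, 0.002, 0],
    [0, 0, 0, 0, 0, 0.002, 0],
    [0, 0, 0, 0, 0, 0.002, 0],
    [0, 0, 0, 0, 0, 0.002, 0],
    [0, 0, 0, 0, 0, 0.002, 0]
  ]
}}

```text
time: 34.63
eef_pos: [0.5067, -0.1205, 0.0936]
ee_rot: [3.137, 0.003, 1.819]
wrist_force: [-12.6, 6.2, 64.4]
width: 0.168
grasp_force: 68.0
```

>>> {"op": "play_rows", "data": {
  "deltas": [
    [0, 0, 0, 0, 0, -0.005, 0],
    [0, 0, 0, 0, 0, -0.006, 0.2],
    [0, 0, 0, 0, 0, -0.006, 0.35],
    [0, 0, 0, 0, 0, -0.006, 0.35],
    [0, 0, 0, 0, 0, -0.006, 0.35],
    [0, 0, 0, 0, 0, -0.03, 0.35],
    [0, 0, 0, 0, 0, -0.07, 0.35],
    [0, 0, 0, 0, 0, -0.11, 0.35]
  ]
}}

```text
time: 35.3
eef_pos: [0.5052, -0.1202, 0.1992]
ee_rot: [-3.139, -0.002, 1.819]
wrist_force: [0.2, -0.1, 0.5]
width: 0.353
grasp_force: 0.0
```

>>> {"op": "play_rows", "data": {
  "deltas": [
    [0, 0, 0, -0.03, 0, -0.03, 0.5],
    [0, 0, 0, -0.06, 0, -0.06, 0.5],
    [0, 0, 0, -0.08, 0, -0.08, 0.5],
    [0, 0, 0, -0.08, 0, -0.08, 0.5],
    [0, 0, 0, -0.08, 0, -0.08, 0.5],
    [0, 0, 0, -0.08, 0, -0.08, 0.5],
    [0, 0, 0, -0.08, 0, -0.08, 0.5],
    [0, 0, 0, -0.08, 0, -0.08, 0.5]
  ]
}}

```text
time: 35.97
eef_pos: [0.5251, -0.197, 0.2781]
ee_rot: [-3.14, -0.002, 1.82]
wrist_force: [-0.1, 0.1, -0.2]
width: 0.5
grasp_force: 0.0
```

```bash
python3 - <<'E'
from boxes import *
from car import carrier
s=sense();print(s['eef_pos'],s['ee_rot'],s['joint_pos'])
w=snap('wrist');boxes(w,zr=.085);carrier(w,np.array([.5533,-.1484]),14.2)
a=cv2.cvtColor(np.array(w['pixels']),cv2.COLOR_RGB2BGR);b=cv2.cvtColor(np.array(snap('scene')['pixels']),cv2.COLOR_RGB2BGR)
cv2.imwrite('pics/final1.png',np.vstack([cv2.resize(a,(480,300)),cv2.resize(b[120:320,130:530],(480,240))]))
E
```

```text
[ 0.52505604 -0.19699417  0.27808947] [-3.14000248e+00 -1.51473849e-03  1.81950626e+00] [-4.76750899e-01  3.78112906e-01  1.68943303e+00  8.89206356e-05
  1.07624147e+00 -7.25504330e-01]
0.5279 -0.3400 yaw -83.2  47.0 x 44.9 [290.60479042 297.78443114]
0.4353 -0.3474 yaw 6.0  45.8 x 16.4 [209.07526882 285.65591398]
0.5261 -0.2065 yaw 14.3  47.1 x 19.1 [317.9270073  189.31386861]
0.5772 -0.0860 yaw 14.2  48.4 x 13.8 [404.31506849  79.96575342]
0.5050 -0.1208 yaw -75.4  67.8 x 13.8 [319.71428571  97.03571429]
edge n [-1.  0.] off mm 0.00 tilt deg 0.15 21
edge n [ 0. -1.] off mm 1.00 tilt deg -0.33 39
edge n [ 1. -0.] off mm 0.50 tilt deg 0.07 31
edge n [-0.  1.] off mm 0.50 tilt deg 0.06 25
```

View pics/final1.png

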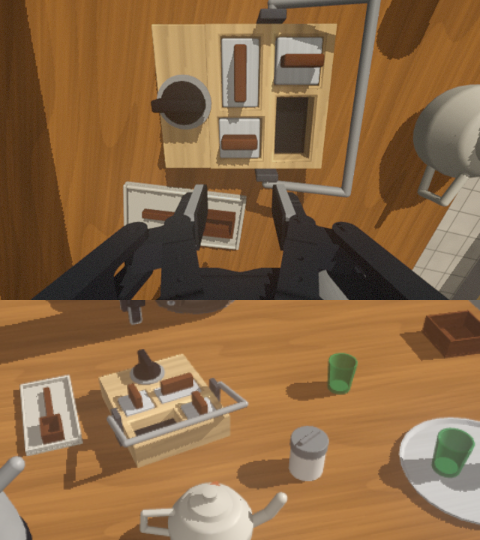

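```bash
python3 - <<'E'
from h import *
c=np.array([.5533,-.1484]);e=np.array([np.cos(np.radians(14.2)),np.sin(np.radians(14.2))])
P=[]
for a in range(15,96,10):
    t=np.radians(min(a,91));x=.112*np.cos(t);P.append((*(c+e*x),.067+.112*np.sin(t)+.006,104.2))
P=np.array(P);print(P.round(4).tolist())
plan((*P[0][:2],.2,104.2),P[0])
for p in P[1:]:
    plan(p,start=P[0])
E
```

```text
[[0.6582, -0.1219, 0.102, 104.2], [0.6517, -0.1235, 0.1203, 104.2], [0.6422, -0.1259, 0.1372, 104.2], [0.6301, -0.129, 0.1522, 104.2], [0.6156, -0.1326, 0.1647, 104.2], [0.5992, -0.1368, 0.1745, 104.2], [0.5814, -0.1413, 0.1812, 104.2], [0.5628, -0.146, 0.1846, 104.2], [0.5514, -0.1489, 0.185, 104.2]]
wz 0.0  x 0.0403 y 0.1474 z 0.0786
wz -0.0  x 0.0000 y 0.0000 z 0.0980
wz -0.0  x 0.0000 y -0.0067 z -0.0183
wz -0.0  x -0.0000 y -0.0164 z -0.0353
wz -0.0  x 0.0000 y -0.0290 z -0.0502
wz -0.0  x 0.0000 y -0.0439 z -0.0628
wz -0.0  x 0.0000 y -0.0609 z -0.0725
wz -0.0  x 0.0000 y -0.0792 z -0.0792
wz -0.0  x 0.0000 y -0.0984 z -0.0826
wz -0.0  x 0.0000 y -0.1101 z -0.0830
```

>>> {"op": "play_rows", "data": {
  "deltas": [
    [0, 0, 0, 0.01, 0.035, 0, 0.5],
    [0, 0, 0, 0.02, 0.07, 0.02, 0.5],
    [0, 0, 0, 0.03, 0.105, 0.04, 0.5],
    [0, 0, 0, 0.04, 0.147, 0.06, 0.5],
    [0, 0, 0, 0.04, 0.147, 0.078, 0.5],
    [0, 0, 0, 0.04, 0.147, 0.078, 0.5],
    [0, 0, 0, 0.04, 0.147, 0.078, 0.5],
    [0, 0, 0, 0.04, 0.147, 0.078, 0.5]
  ]
}}

```text
time: 36.73
eef_pos: [0.6577, -0.1235, 0.2023]
ee_rot: [3.141, 0.0, 1.818]
wrist_force: [0.1, 0.1, 0.1]
width: 0.499
grasp_force: 0.0
```

```bash
python3 - <<'E'
from h import *
s=sense();w=snap('wrist');im=np.array(w['pixels']);hsv=cv2.cvtColor(im,cv2.COLOR_RGB2HSV)
print(s['eef_pos'],proj(w,(.6582,-.1219,.096)))
e=np.array([np.cos(np.radians(14.2)),np.sin(np.radians(14.2))]);y=np.array([-e[1],e[0]]);c=np.array([.5533,-.1484])
for dy in (.03,.05,.07,.09):   # grey bar cross sections
    g=[]
    for dx in np.arange(.085,.135,.0005):
        u,v=proj(w,(*(c+e*dx+y*dy),.096)).round().astype(int)
        if hsv[v,u,1]<50 and hsv[v,u,2]>90: g.append(dx)
    print(dy,(min(g),max(g),np.mean(g)) if g else None)
plan((.6582,-.1219,.102,104.2))
E
```

```text
[ 0.65766024 -0.12345445  0.2022512 ] [321.41926982 206.35202613]
0.03 (np.float64(0.10200000000000002), np.float64(0.11350000000000003), np.float64(0.10775000000000003))
0.05 (np.float64(0.10200000000000002), np.float64(0.11350000000000003), np.float64(0.10775000000000003))
0.07 (np.float64(0.10250000000000002), np.float64(0.11400000000000003), np.float64(0.10825000000000001))
0.09 (np.float64(0.10250000000000002), np.float64(0.11400000000000003), np.float64(0.10825000000000001))
wz -0.0  x 0.0017 y 0.0009 z 0.1008
```

Bar exactly where predicted; descend and grip lightly.

>>> {"op": "play_rows", "data": {
  "deltas": [
    [0, 0, 0, 0.001, 0.001, 0.025, 0.5],
    [0, 0, 0, 0.001, 0.001, 0.05, 0.5],
    [0, 0, 0, 0.001, 0.001, 0.075, 0.5],
    [0, 0, 0, 0.001, 0.001, 0.09, 0.5],
    [0, 0, 0, 0.001, 0.001, 0.1, 0.5],
    [0, 0, 0, 0.001, 0.001, 0.1, 0.3],
    [0, 0, 0, 0.001, 0.001, 0.1, 0.1],
    [0, 0, 0, 0.001, 0.001, 0.1, 0]
  ],
  "squeeze": 25
}}

```text
time: 37.45
eef_pos: [0.6587, -0.1224, 0.103]
ee_rot: [3.141, 0.001, 1.819]
wrist_force: [-0.2, -1.9, -0.5]
width: 0.148
grasp_force: 24.3
```

>>> {"op": "play_rows", "data": {
  "deltas": [
    [0, 0, 0, 0, 0, 0, 0],
    [0, 0, 0, 0, 0, 0, 0],
    [0, 0, 0, 0, 0, 0, 0],
    [0, 0, 0, 0, 0, 0, 0],
    [0, 0, 0, 0, -0.001, -0.004, 0],
    [0, 0, 0, 0, -0.003, -0.009, 0],
    [0, 0, 0, 0, -0.005, -0.014, 0],
    [0, 0, 0, 0, -0.0067, -0.0183, 0]
  ]
}}

```text
time: 38.12
eef_pos: [0.6528, -0.1238, 0.1208]
ee_rot: [3.139, 0.001, 1.819]
wrist_force: [3.3, -4.2, -3.5]
width: 0.141
grasp_force: 24.3
```

>>> {"op": "play_rows", "data": {
  "deltas": [
    [0, 0, 0, 0, -0.0045, -0.0087, 0],
    [0, 0, 0, 0, -0.0097, -0.017, 0],
    [0, 0, 0, 0, -0.0158, -0.0248, 0],
    [0, 0, 0, 0, -0.0223, -0.0319, 0],
    [0, 0, 0, 0, -0.0295, -0.0385, 0],
    [0, 0, 0, 0, -0.0372, -0.0445, 0],
    [0, 0, 0, 0, -0.0455, -0.0497, 0],
    [0, 0, 0, 0, -0.0542, -0.0542, 0]
  ]
}}

```text
time: 38.78
eef_pos: [0.6025, -0.1368, 0.1774]
ee_rot: [3.132, 0.004, 1.819]
wrist_force: [8.6, 0.6, 8.4]
width: 0.145
grasp_force: 25.0
```

>>> {"op": "play_rows", "data": {
  "deltas": [
    [0, 0, 0, 0, -0.009, -0.0037, 0],
    [0, 0, 0, 0, -0.0183, -0.0067, 0],
    [0, 0, 0, 0, -0.028, -0.0088, 0],
    [0, 0, 0, 0, -0.0375, -0.0101, 0],
    [0, 0, 0, 0, -0.0445, -0.0105, 0],
    [0, 0, 0, 0, -0.0492, -0.0105, 0],
    [0, 0, 0, 0, -0.0492, -0.0105, 0],
    [0, 0, 0, 0, -0.0492, -0.0105, 0]
  ]
}}

```text
time: 39.45
eef_pos: [0.5537, -0.1491, 0.1865]
ee_rot: [3.136, 0.003, 1.818]
wrist_force: [5.4, -1.2, 8.1]
width: 0.138
grasp_force: 26.7
```

>>> {"op": "play_rows", "data": {
  "deltas": [
    [0, 0, 0, 0, 0, 0, 0.3],
    [0, 0, 0, 0, 0, 0, 0.5],
    [0, 0, 0, 0, 0, 0, 0.5],
    [0, 0, 0, 0, 0, 0, 0.5],
    [0, 0, 0, 0, 0, -0.03, 0.5],
    [0, 0, 0, 0, 0, -0.06, 0.5],
    [0, 0, 0, 0, 0, -0.09, 0.5],
    [0, 0, 0, 0, 0, -0.11, 0.5]
  ]
}}

```text
time: 40.12
eef_pos: [0.5522, -0.1488, 0.2969]
ee_rot: [3.14, 0.001, 1.819]
wrist_force: [-0.3, 0.4, -0.4]
width: 0.5
grasp_force: 0.0
```

```bash
python3 - <<'E'
from h import *
s=sense();print(s['eef_pos'],s['ee_rot'],s['wrist_force'])
d=snap('scene');hsv=cv2.cvtColor(np.array(d['pixels']),cv2.COLOR_RGB2HSV)
# bar upright expected: carrier (0,y,.179)
e=np.array([np.cos(np.radians(14.2)),np.sin(np.radians(14.2))]);y=np.array([-e[1],e[0]]);c=np.array([.5533,-.1484])
for dy in(-.09,-.07,.07,.09):
    g=[]
    for z in np.arange(.15,.21,.001):
        u,v=proj(d,(*(c+y*dy),z)).round().astype(int)
        if hsv[v,u,1]<50 and hsv[v,u,2]>70: g.append(round(z,3))
    print(dy,g[:1],g[-1:],len(g))
plan((.4389,-.1773,.26,194.2),(.4389,-.1773,.102,194.2))
E
```

```text
[ 0.55217033 -0.14882466  0.29689704] [3.14006560e+00 9.75391520e-04 1.81869341e+00] [-0.29650826  0.41400714 -0.39670357]
-0.09 [np.float64(0.171)] [np.float64(0.184)] 14
-0.07 [np.float64(0.173)] [np.float64(0.185)] 13
0.07 [np.float64(0.172)] [np.float64(0.185)] 14
0.09 [np.float64(0.172)] [np.float64(0.185)] 14
wz -90.0  x 0.0007 y -0.1175 z 0.0400
wz -0.0  x -0.0000 y 0.0000 z 0.1580
```

Handle stands upright (bar at z 0.178). Now the knob.

>>> {"op": "play_rows", "data": {
  "deltas": [
    [0, 0, -7, 0, -0.02, 0, 0.5],
    [0, 0, -14, 0, -0.04, 0, 0.5],
    [0, 0, -21, 0, -0.06, 0, 0.5],
    [0, 0, -28, 0, -0.08, 0, 0.5],
    [0, 0, -35, 0, -0.1, 0, 0.5],
    [0, 0, -42, 0, -0.1175, 0.01, 0.5],
    [0, 0, -49, 0, -0.1175, 0.03, 0.5],
    [0, 0, -56, 0, -0.1175, 0.04, 0.5]
  ]
}}

```text
time: 40.83
eef_pos: [0.4369, -0.1776, 0.253]
ee_rot: [3.141, -0.001, 2.801]
wrist_force: [0.6, 1.0, -1.4]
width: 0.498
grasp_force: 0.0
```

>>> {"op": "play_rows", "data": {
  "deltas": [
    [0, 0, -7, 0, 0, 0, 0.5],
    [0, 0, -14, 0, 0, 0, 0.5],
    [0, 0, -21, 0, 0, 0, 0.5],
    [0, 0, -28, 0, 0, 0, 0.5],
    [0, 0, -34, 0, 0, 0.02, 0.5],
    [0, 0, -34, 0, 0, 0.04, 0.5],
    [0, 0, -34, 0, 0, 0.06, 0.5],
    [0, 0, -34, 0, 0, 0.08, 0.5]
  ]
}}

```text
time: 41.5
eef_pos: [0.4379, -0.1775, 0.1733]
ee_rot: [3.141, 0.0, -2.894]
wrist_force: [0.5, -1.6, -0.1]
width: 0.5
grasp_force: 0.0
```

```bash
python3 - <<'E'
from h import *
s=sense();print(s['eef_pos'],s['ee_rot'],s['joint_pos'])
w=snap('wrist');g=cv2.cvtColor(np.array(w['pixels']),cv2.COLOR_RGB2GRAY)
uv=proj(w,(.4389,-.1773,.101)).round().astype(int);print(uv)
for z,pts in((.101,[(-.12,.0),(-.09,0),(-.145,0),(-.118,.02),(-.118,-.02)]),):
    e=np.array([np.cos(np.radians(14.2)),np.sin(np.radians(14.2))]);y=np.array([-e[1],e[0]]);c=np.array([.5533,-.1484])
    for p in pts:
        u,v=proj(w,(*(c+e*p[0]+y*p[1]),z)).round().astype(int);print(p,(u,v),g[v,u] if v<400 else None)
plan((.4389,-.1773,.102,194.2))
E
```

```text
[ 0.43789378 -0.17747571  0.17332398] [ 3.14146130e+00  5.18135667e-06 -2.89373135e+00] [-5.25039329e-01  3.94785493e-01  2.01610521e+00  1.46301434e-04
  7.30789961e-01 -2.34380591e+00]
[318 227]
(-0.12, 0.0) (np.int64(318), np.int64(224)) 47
(-0.09, 0) (np.int64(318), np.int64(265)) 77
(-0.145, 0) (np.int64(318), np.int64(186)) 48
(-0.118, 0.02) (np.int64(349), np.int64(227)) 51
(-0.118, -0.02) (np.int64(287), np.int64(227)) 46
wz -0.0  x -0.0020 y -0.0009 z 0.0682
```

>>> {"op": "play_rows", "data": {
  "deltas": [
    [0, 0, 0, -0.001, -0.0005, 0.02, 0.5],
    [0, 0, 0, -0.001, -0.0005, 0.04, 0.5],
    [0, 0, 0, -0.001, -0.0005, 0.055, 0.5],
    [0, 0, 0, -0.001, -0.0005, 0.064, 0.5],
    [0, 0, 0, -0.001, -0.0005, 0.068, 0.5],
    [0, 0, 0, -0.001, -0.0005, 0.068, 0.3],
    [0, 0, 0, -0.001, -0.0005, 0.068, 0.1],
    [0, 0, 0, -0.001, -0.0005, 0.068, 0]
  ],
  "squeeze": 60
}}

```text
time: 42.22
eef_pos: [0.4395, -0.178, 0.1072]
ee_rot: [-3.141, 0.001, -2.894]
wrist_force: [-0.1, -0.1, -1.8]
width: 0.17
grasp_force: 58.5
```

>>> {"op": "play_rows", "data": {
  "deltas": [
    [0, 0, 0, 0, 0, 0, 0],
    [0, 0, 0, 0, 0, 0, 0],
    [0, 0, 0, 0, 0, 0, 0],
    [0, 0, 0, 0, 0, 0, 0],
    [0, 0, 0, 0, 0, 0, 0],
    [0, 0, 3, 0, 0, 0, 0],
    [0, 0, 7, 0, 0, 0, 0],
    [0, 0, 12, 0, 0, 0, 0]
  ]
}}

```text
time: 42.88
eef_pos: [0.4395, -0.1781, 0.1071]
ee_rot: [-3.141, 0.001, -3.106]
wrist_force: [-1.8, -0.2, 8.3]
width: 0.172
grasp_force: 59.6
```

>>> {"op": "play_rows", "data": {
  "deltas": [
    [0, 0, 5, 0, 0, 0, 0],
    [0, 0, 10, 0, 0, 0, 0],
    [0, 0, 15, 0, 0, 0, 0],
    [0, 0, 20, 0, 0, 0, 0],
    [0, 0, 25, 0, 0, 0, 0],
    [0, 0, 30, 0, 0, 0, 0],
    [0, 0, 35, 0, 0, 0, 0],
    [0, 0, 40, 0, 0, 0, 0]
  ]
}}

```text
time: 43.55
eef_pos: [0.4395, -0.1781, 0.1071]
ee_rot: [3.142, 0.002, 2.478]
wrist_force: [-1.7, 0.0, 6.9]
width: 0.175
grasp_force: 59.6
```

>>> {"op": "play_rows", "data": {
  "deltas": [
    [0, 0, 5, 0, 0, 0, 0],
    [0, 0, 10, 0, 0, 0, 0],
    [0, 0, 15, 0, 0, 0, 0],
    [0, 0, 20, 0, 0, 0, 0],
    [0, 0, 23, 0, 0, 0, 0],
    [0, 0, 24, 0, 0, 0, 0],
    [0, 0, 24, 0, 0, 0, 0],
    [0, 0, 24, 0, 0, 0, 0]
  ]
}}

```text
time: 44.22
eef_pos: [0.4395, -0.1781, 0.1071]
ee_rot: [3.141, 0.002, 2.065]
wrist_force: [-1.9, 0.3, 7.4]
width: 0.17
grasp_force: 60.3
```

```bash
python3 -c "
from h import *
s=sense();print(s['ft_torque'],s['ee_rot'],(np.radians(194.2)-s['ee_rot'][2])%(2*np.pi))"
```

```text
[-0.103338    0.31189126  0.76283159] [3.14126022e+00 1.58695760e-03 2.06495903e+00] 1.3244703767779127
```

>>> {"op": "play_rows", "data": {
  "deltas": [
    [0, 0, 0, 0, 0, 0, 0.3],
    [0, 0, 0, 0, 0, 0, 0.5],
    [0, 0, 0, 0, 0, 0, 0.5],
    [0, 0, 0, 0, 0, 0, 0.5],
    [0, 0, 0, 0, 0, -0.03, 0.5],
    [0, 0, 0, 0, 0, -0.06, 0.5],
    [0, 0, 0, 0, 0, -0.1, 0.5],
    [0, 0, 0, 0, 0, -0.13, 0.5]
  ]
}}

```text
time: 44.88
eef_pos: [0.4392, -0.1779, 0.2387]
ee_rot: [3.141, 0.001, 2.063]
wrist_force: [0.8, 0.0, 0.5]
width: 0.501
grasp_force: 0.0
```

>>> {"op": "play_rows", "data": {
  "deltas": [
    [0, 0, 0, -0.03, 0, -0.03, 0.5],
    [0, 0, 0, -0.06, 0, -0.05, 0.5],
    [0, 0, 0, -0.06, 0, -0.05, 0.5],
    [0, 0, 0, -0.06, 0, -0.05, 0.5],
    [0, 0, 0, -0.06, 0, -0.05, 0.5],
    [0, 0, 0, -0.06, 0, -0.05, 0.5],
    [0, 0, 0, -0.06, 0, -0.05, 0.5],
    [0, 0, 0, -0.06, 0, -0.05, 0.5]
  ]
}}

```text
time: 45.55
eef_pos: [0.4673, -0.2302, 0.2858]
ee_rot: [-3.141, -0.001, 2.063]
wrist_force: [-0.3, 0.6, -0.2]
width: 0.499
grasp_force: 0.0
```

```bash
python3 - <<'E'
from boxes import *
s=sense();print(s['eef_pos'],s['ee_rot'])
w=snap('wrist');im=np.array(w['pixels']);boxes(w,zr=.085)
hsv=cv2.cvtColor(im,cv2.COLOR_RGB2HSV);k=proj(w,(.4389,-.1773,.101)).astype(int);print(k)
m=(hsv[...,2]<75).astype(np.uint8)
# angular profile: dark points at radius 29mm at bar-top height and grey disc elsewhere
for r in(.024,.029):
  for a in range(0,180,15):
    v=[hsv[tuple(proj(w,(.4389+sg*r*np.cos(np.radians(a)),-.1773+sg*r*np.sin(np.radians(a)),.101)).round().astype(int)[::-1])][2] for sg in(1,-1)];print(a,v,end=' ')
  print()
d=snap('scene');hs=cv2.cvtColor(np.array(d['pixels']),cv2.COLOR_RGB2HSV)
e=np.array([np.cos(np.radians(14.2)),np.sin(np.radians(14.2))]);y=np.array([-e[1],e[0]]);c=np.array([.5533,-.1484])
for dy in(-.08,.08):
    g=[round(z,3) for z in np.arange(.15,.21,.001) for u,v in [proj(d,(*(c+y*dy),z)).round().astype(int)] if hs[v,u,1]<50 and hs[v,u,2]>70];print('bar',g[:1],g[-1:])
E
```

```text
[ 0.46734191 -0.23024404  0.28576362] [-3.14112065e+00 -1.02852900e-03  2.06344268e+00]
0.5040 -0.3491 yaw 6.3  60.7 x 45.5 [301.924 281.824]
0.4180 -0.3560 yaw 6.7  39.2 x 15.4 [227.2962963  254.19753086]
0.5395 -0.2035 yaw -61.8  19.5 x 17.1 [392.6625 187.75  ]
0.5143 -0.2117 yaw 9.3  28.8 x 17.9 [368.19767442 183.52325581]
0.5662 -0.0887 yaw 15.2  27.9 x 14.2 [479.97560976  98.86585366]
0.5031 -0.1213 yaw -75.4  67.3 x 18.4 [407.4974359   96.72820513]
[319 119]
0 [np.uint8(63), np.uint8(69)] 15 [np.uint8(57), np.uint8(65)] 30 [np.uint8(64), np.uint8(55)] 45 [np.uint8(63), np.uint8(53)] 60 [np.uint8(61), np.uint8(54)] 75 [np.uint8(66), np.uint8(61)] 90 [np.uint8(65), np.uint8(58)] 105 [np.uint8(60), np.uint8(51)] 120 [np.uint8(68), np.uint8(64)] 135 [np.uint8(54), np.uint8(62)] 150 [np.uint8(60), np.uint8(70)] 165 [np.uint8(57), np.uint8(60)] 
0 [np.uint8(154), np.uint8(155)] 15 [np.uint8(155), np.uint8(140)] 30 [np.uint8(156), np.uint8(100)] 45 [np.uint8(156), np.uint8(100)] 60 [np.uint8(156), np.uint8(100)] 75 [np.uint8(158), np.uint8(98)] 90 [np.uint8(158), np.uint8(102)] 105 [np.uint8(80), np.uint8(54)] 120 [np.uint8(63), np.uint8(61)] 135 [np.uint8(62), np.uint8(111)] 150 [np.uint8(155), np.uint8(154)] 165 [np.uint8(141), np.uint8(153)] 
bar [np.float64(0.173)] [np.float64(0.185)]
bar [np.float64(0.172)] [np.float64(0.185)]
```

```bash
python3 -c "
from plant import *
print(close_job())"
```

```text
the job is handed in; nothing more can be done
None
```

The job is handed in, but no verdict came back. By my camera and force checks, the scoop lies in its rest, all three tea boxes present are pressed flush in their recesses, the handle is upright, the knob is at its locked stop, and the cup and canister were not touched.

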